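# Find and mark the balance point of a weighted bar

### The job

Take the wooden bar off its sloping rest and lay it across the steel knife edge of the balancing stand, then shift it along until it stays level on the edge with nothing else touching it. With the bar still balanced, set the small metal marking saddle astride the bar directly above the knife edge, to show where the pivot hole goes, and let everything go. Leave the other things on the bench where they are.

Things in the scene. Friction and masses are not known exactly. Their poses are not given: they have to be found in the camera images.
- bar: pale wooden bar 300 mm long (x), 22 wide (y), 32 high (z), a dark line round it near each end; 0.36 to 0.45 kg. Origin: underside, mid-length. A hidden lead core that does not shift puts its balance point anywhere within 43 mm of mid-length along x. It starts on the sloping rest, +x end high, x rising 35 degrees, z square to the slope.
- rest: dark wooden rest, fixed. Origin: underside centre, on the bench. A rail 20 mm wide slopes up 35 degrees towards +x; the bar's origin starts 121 mm above the rest's. The bar's low end meets a toe stop and, for its last 35 mm, lies between two cheeks 8 mm high; it lifts off square to the slope.
- stand: balancing stand, fixed: dark base 240 (x) x 70 x 16 mm, steel knife edge across its middle, and 88 mm to each side along x a wooden catch, 16 mm (x) x 44 mm, its top 6 mm lower than the edge: an unbalanced bar tips about 4 degrees, heavy end down, onto that catch. Nothing rises above the edge. Origin: underside centre.
- edge (a point): middle of the top of the stand's knife edge, 50 mm above the bench; x along the stand (the bar is to lie along it), y along the edge. Its flat top is 9 mm (x) by 44 mm (y): the bar stays level if its balance point is within about 4 mm of the middle.
- saddle: aluminium marking saddle, an upturned U with a block grip on top, on the bench on its legs; 32 to 52 g. Origin: between the feet. Legs 14 mm high, 22 long (x), at both sides in y, 27 mm apart inside, 38 outside; bridge top at 20 mm; grip 20 (x) x 14 (y) mm from there to 56 mm. Astride the bar its x lies along the bar and its bridge sits on the bar's top.
- sanding_block: cork sanding block, 60 x 36 x 28 mm, lying flat; loose, not part of the job. Origin: centre of its underside.
- wax_tin: round tin of wax, 52 mm across, 45 mm high; loose, not part of the job. Origin: centre of its underside.
- plane: small steel hand plane, 140 x 45 mm, 60 mm high; loose, not part of the job. Origin: centre of its underside.
- mallet: wooden mallet lying on its side, 270 mm long, head 70 x 100 x 60 mm at its +x end; loose, not part of the job. Origin: centre of its underside.
- glue: white glue bottle, 56 mm across, 150 mm high; loose, not part of the job. Origin: centre of its underside.
- brush: flat brush lying along its x; loose, not part of the job. Origin: centre of its underside.
- screwdriver: screwdriver lying along its x; loose, not part of the job. Origin: centre of its underside.
Things that resemble listed ones, but are neither listed nor needed, are in the scene too. What is shaped like the stand but pink is not meant.

How it is judged:
On the way:
1. the bar lies level on the knife edge by itself, untouched by the robot, while the saddle still stands on the bench (angle between bar's own x axis and vertical between 1.5458 and 1.5958 rad and z of bar in the frame of edge between -0.005 and 0.005 m and y of bar in the frame of edge between -0.015 and 0.015 m and linear speed of bar below 0.02 m/s and angular speed of bar below 0.1 rad/s and contact force between bar and the fingers below 0.05 N and contact force between bar and the arm below 0.05 N and height (world z) of saddle below 0.02 m), for 0.5 s.
At the end, for the whole second after the job is handed in: Bar level (within 1.4 degrees) and at rest on the knife edge, underside within 5 mm of edge height, centre line within 15 mm of the edge's middle; saddle upright (within 7 degrees) and at rest astride it, within 7 mm of the edge's middle along the bar, its origin 13 to 23 mm above the edge (angle between bar's own x axis and vertical between 1.5458 and 1.5958 rad and z of bar in the frame of edge between -0.005 and 0.005 m and y of bar in the frame of edge between -0.015 and 0.015 m and linear speed of each of bar, saddle below 0.02 m/s and angular speed of bar below 0.1 rad/s and x of saddle in the frame of edge between -0.007 and 0.007 m and z of saddle in the frame of edge between 0.013 and 0.023 m and angle between saddle's own z axis and vertical below 0.12 rad); the robot touches nothing.
It fails at once if another thing on the bench was moved by more than 30 mm (distance of any of sanding_block, wax_tin, plane, mallet, glue, brush, screwdriver from where it was at the start of the episode above 0.03 m).
It also fails if it takes over 72 s, if anything falls off the work surface, if the arm or the gripper's body presses on something with over 40 N, if the wrist force passes 120 N, or if a joint passes its speed limit or range.

### The arm

A 6-joint arm with a two-finger parallel gripper is mounted at the origin on the work surface. World frame = base frame: x ahead of the robot, y to its left, z up, the work surface at z = 0. Lengths are in m, angles in rad, forces in N, time in s.
With the tool pointing down it reaches from about 0.3 to 0.75 m from the base axis. Payload 8.5 kg.
Tool frame: the origin (TCP) lies at the very end of the fingers, on their centre line; the grasp point (between the pads) lies 19 mm behind it (manip.grip_depth is the distance from the TCP to the grasp point, in m); x points along the fingers, z is the direction in which the jaws open and shut, and the axes are right-handed (so a half turn about x gives the same grasp; the last joint's range is limited). The gripper opens to 85 mm and grips with 20 to 120 N. Pads are 22 mm wide; open, the fingers measure 114 mm over their backs; the gripper's body (76 mm by 85 mm) begins 54 mm behind the grasp point. The pads swing forward as they close: fully open they stand 13 mm farther back than shut.
Start: joints at [-0.215, 0.381, 1.297, -0, 1.464, -0.215], TCP at [0.55, 0, 0.231] pointing down, gripper open.
Joint ranges: [-3.11, 3.11], [-0.89, 2.33], [0.22, 2.48], [-1.42, 4.56], [0.17, 2.85], [-2.88, 2.88]. Speed limits (rad/s): [2.39, 2.39, 3.14, 3.14, 3.14, 3.14].

### API

Orientations are given as a 3x3 rotation matrix whose columns are the frame's x, y, z axes.
In Python, from station import manip gives the robot as it stands.
- The arm moves only by the tool apply_moves, never from a script. Its argument "deltas" is a list of rows, each a list of 6 numbers: the shift along the tool's x, y, z in mm, then the turn, a rotation vector about the tool's x, y, z in rad. A call has 1 to 5 rows; each row shifts and turns the commanded pose from where the row before left it, along the tool's axes as they then stand; what a row does not reach is not made up. A row lasts 1/10 s, in which the tool goes at most 50 mm and 8.59 degrees, less where a joint would pass 70% of its speed; a pose out of reach is approached as far as the arm can. A call with a gripper value outside its range is refused whole. "gripper" is the finger opening in mm, from 0 to 85.4, set as the call begins (left out, the last holds). The fingers move at their own pace and stop on an object; "squeeze" is the grip in N (left out, the last holds). Time passes only in rows, so rows that do not move let the fingers close. It gives the time, the measured TCP pose, the force and the opening at its end, in the units of the state.
- manip.state(): the state, without advancing time (a new reading comes with each control period).
- manip.grab_frame(name): name is "scene" or "side" or "wrist"; returns a dict with "color" (400x640x3 uint8, blue, green, red), "camera_matrix" (3x3 intrinsics, pixels), "world_to_cam" (4x4, takes a point from world to camera coordinates). Camera axes: x right, y down, z forward; pixel columns grow to the right and rows downward; lengths in m; the calibration is good to about 2 mm. A picture is of the moment at which its call begins. There is no depth.
- manip.job_done(): hands the job in, once; it reports no verdict.
The state is a dict: "clock": time; "joint_pos": joint angles; "joint_vel": joint speeds; "effort": joint torques, N m; "ee_pos": TCP position; "ee_rot": TCP orientation; "ft_force": force on the tool from outside, world axes, zero at the start; "ft_torque": the same for the moment, N m; "grip_width": opening from 0.0 (shut) to 1.0 (fully open).
Only numpy, scipy, OpenCV 4.12 (cv2) and the standard library are available. Lean on these libraries where they do the work, as an engineer would, in place of code of your own. Each camera call takes 0.05 s, during which the arm holds its last target.

## Working session

There is one attempt and no reset: what is moved stays moved. The work goes in short steps, Python scripts to look and compute and a tool call to move; the robot and the scene stay as the last step left them, time stands still between calls to the robot, and variables do not carry over. Pictures are saved under pics/ and viewed, and the job is handed in when it is done.

Besides the shell and the picture viewer there is one more tool, called after "Request:" by a JSON object that holds its "method" and its "body", one argument or row to a line. apply_moves: Moves the arm, as the interface text tells. Its arguments: {"type":"object","properties":{"deltas":{"type":"array","items":{"type":"array","items":{"type":"number"}}},"gripper":{"type":"number"},"squeeze":{"type":"number"}},"required":["deltas"]}

```bash
ls; mkdir -p pics
python3 - <<'E'
from station import manip
import cv2,numpy as np
np.set_printoptions(precision=4,suppress=True)
s=manip.state();print(s)
for n in ["scene","side","wrist"]:
    f=manip.grab_frame(n);cv2.imwrite(f"pics/{n}0.png",f["color"]);print(n,f["camera_matrix"],f["world_to_cam"])
    np.savez(f"pics/{n}0.npz",**f)
print(manip.grip_depth)
E
```

```text
pics
{'clock': 0.0, 'joint_pos': array([-0.2153,  0.3812,  1.2983, -0.    ,  1.4636, -0.2153]), 'joint_vel': array([-0.0016, -0.0019, -0.0005, -0.0012,  0.0003,  0.0007]), 'effort': array([ -0.001 , -44.8467, -23.1286,  -0.0003,   0.0047,   0.    ]), 'ee_pos': array([0.5497, 0.0001, 0.2307]), 'ee_rot': array([[-0.0014, -0.0001,  1.    ],
       [ 0.0003,  1.    ,  0.0001],
       [-1.    ,  0.0003, -0.0014]]), 'ft_force': array([ 0.1349,  0.4068, -0.4964]), 'ft_torque': array([-0.0015, -0.02  ,  0.0195]), 'grip_width': 0.9984760392929544}
scene [[367.4694   0.     321.6233]
 [  0.     367.4694 196.7897]
 [  0.       0.       1.    ]] [[ 0.8318  0.5551 -0.0029 -0.4139]
 [ 0.355  -0.5359 -0.766  -0.0697]
 [-0.4268  0.6361 -0.6428  1.389 ]
 [ 0.      0.      0.      1.    ]]
side [[506.369    0.     325.8268]
 [  0.     506.369  195.8289]
 [  0.       0.       1.    ]] [[ 0.9976 -0.0674  0.0171 -0.46  ]
 [-0.0385 -0.7405 -0.671   0.1186]
 [ 0.0578  0.6687 -0.7413  1.4195]
 [ 0.      0.      0.      1.    ]]
wrist [[331.7914   0.     319.4021]
 [  0.     331.7914 200.7998]
 [  0.       0.       1.    ]] [[ 1.      0.0004 -0.0012 -0.55  ]
 [ 0.0007 -0.9572  0.2894 -0.0376]
 [-0.001  -0.2894 -0.9572  0.3787]
 [ 0.      0.      0.      1.    ]]
0.0187
```

View pics/scene0.png

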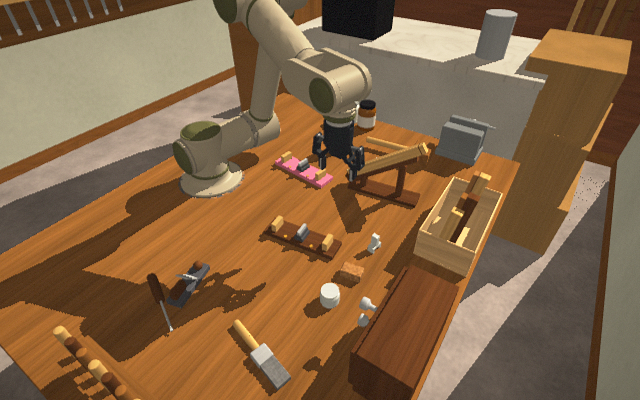

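View pics/side0.png

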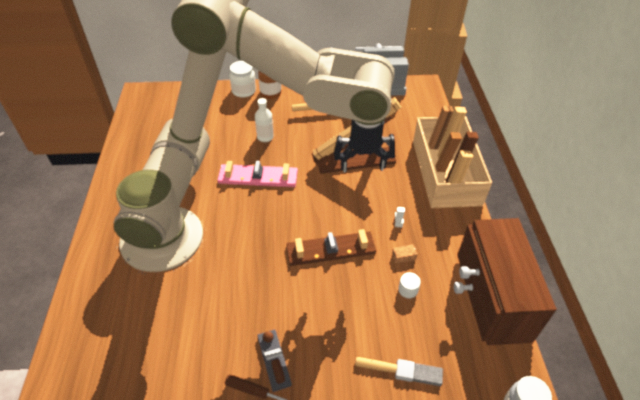

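View pics/wrist0.png

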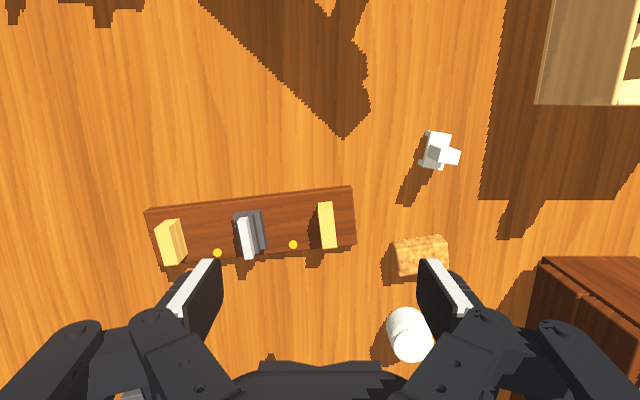

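```bash
cat > h.py <<'E'
import numpy as np,cv2
np.set_printoptions(precision=4,suppress=True)
def load(n):
    return dict(np.load(f"pics/{n}.npz"))
def ray(f,u,v):
    K=f["camera_matrix"];T=f["world_to_cam"];R=T[:3,:3];c=-R.T@T[:3,3]
    d=R.T@np.linalg.inv(K)@np.array([u,v,1.]);return c,d
def onz(f,u,v,z):
    c,d=ray(f,u,v);return c+d*(z-c[2])/d[2]
def tri(*o):
    A=np.zeros((3,3));b=np.zeros(3)
    for f,u,v in o:
        c,d=ray(f,u,v);d=d/np.linalg.norm(d);P=np.eye(3)-np.outer(d,d);A+=P;b+=P@c
    p=np.linalg.solve(A,b)
    return p,[proj(f,p)-np.array([u,v]) for f,u,v in o]
def proj(f,p):
    T=f["world_to_cam"];q=f["camera_matrix"]@(T[:3,:3]@np.asarray(p)+T[:3,3]);return q[:2]/q[2]
def grab(n,k):
    from station import manip
    f=manip.grab_frame(n);cv2.imwrite(f"pics/{n}{k}.png",f["color"]);np.savez(f"pics/{n}{k}.npz",**f);return f
def crop(n,x0,y0,x1,y1,s):
    im=cv2.imread(f"pics/{n}.png")[y0:y1,x0:x1]
    cv2.imwrite(f"pics/{n}_c{x0}_{y0}.png",cv2.resize(im,None,fx=s,fy=s,interpolation=cv2.INTER_CUBIC))
E
python3 - <<'E'
from h import *
crop("wrist0",130,110,530,390,2)
crop("side0",270,80,430,200,5)
crop("scene0",300,100,460,220,5)
w=load("wrist0");s=load("side0");c=load("scene0")
print("stand",onz(w,250,237,.05),onz(s,331,245,.03),"saddle",onz(w,437,150,.02))
for u,v in [(316,157),(395,105)]: print(onz(s,u,v,.1))
print(onz(s,357,165,0))
E
```

```text
stand [ 0.4771 -0.0636  0.05  ] [ 0.4699 -0.0719  0.03  ] saddle [0.6748 0.0236 0.02  ]
[0.4438 0.2025 0.1   ]
[0.7192 0.4393 0.1   ]
[0.5795 0.2641 0.    ]
```

View pics/wrist0_c130_110.png

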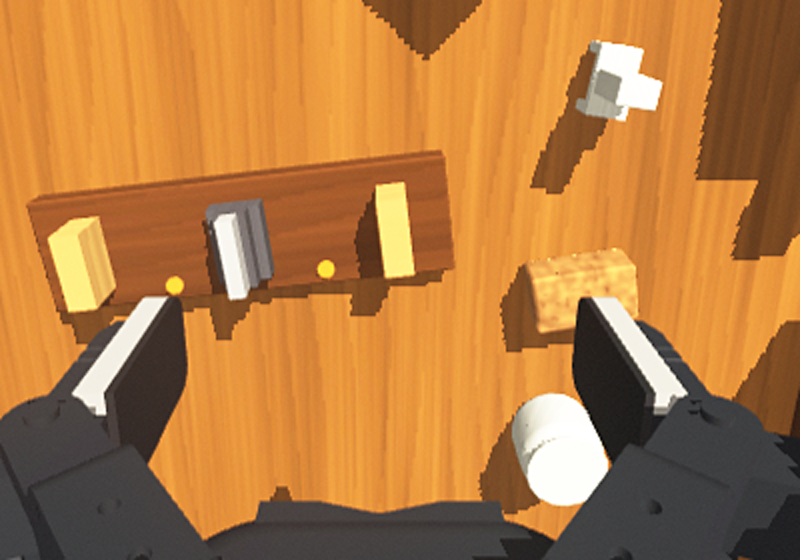

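View pics/side0_c270_80.png

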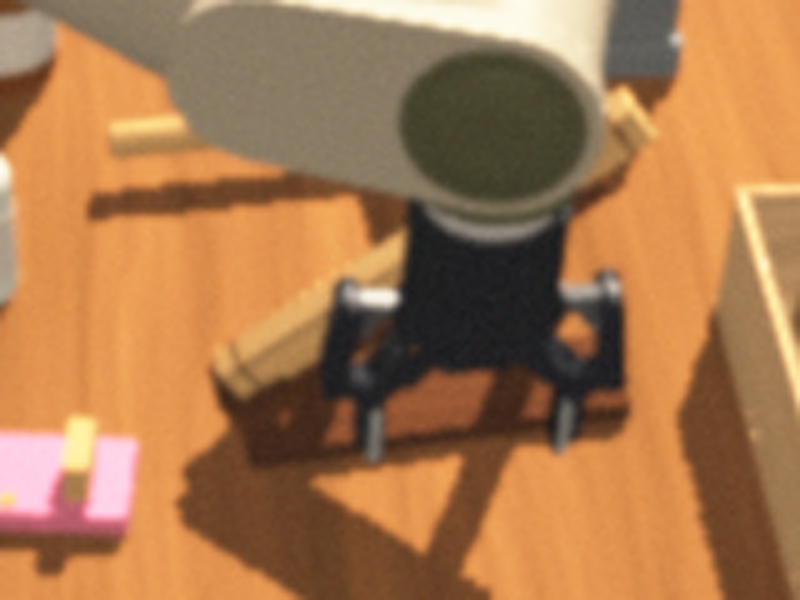

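View pics/scene0_c300_100.png

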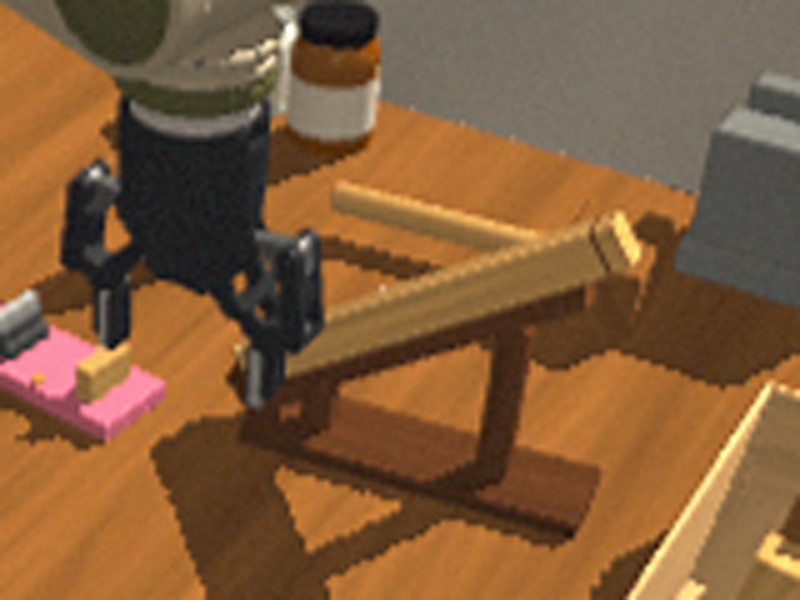

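Request:
{"method": "apply_moves", "body": {
  "deltas": [
    [-45,20,0,0,0,0],
    [-45,20,0,0,0,0],
    [-20,45,0,0,0,0],
    [0,45,0,0,0,0],
    [0,45,0,0,0,0]
  ]
}}

```text
clock: 0.65
ee_pos: [0.5498, 0.1766, 0.3419]
ee_rot: [[0.001, 0.001, 1.0], [0.0, 1.0, -0.001], [-1.0, 0.0, 0.001]]
ft_force: [0.6, -0.1, -0.3]
grip_width: 1.001
```

Run:
```python
from h import *
for n in ["wrist","side","scene"]: grab(n,1)
crop("side1",270,80,430,200,5)
```

```text
(no output)
```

View pics/wrist1.png

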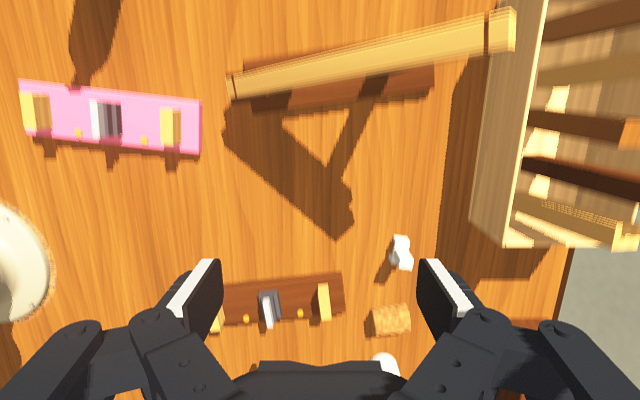

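View pics/scene1.png

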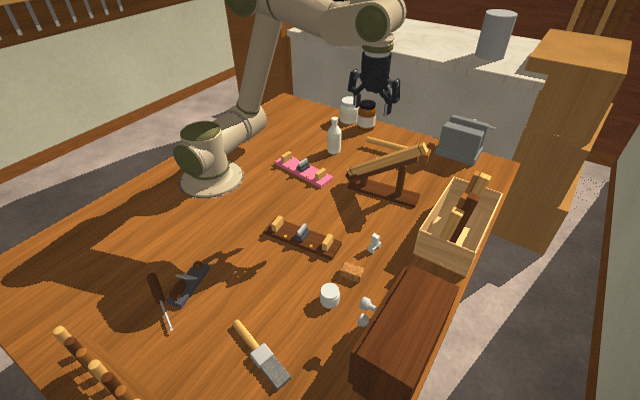

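Run:
```python
from h import *
grab("wrist",2);grab("scene",2);grab("side",2)
crop("wrist2",210,0,530,130,2.5);crop("scene2",335,130,435,205,8);crop("side2",300,80,420,170,6.6)
```

```text
(no output)
```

View pics/wrist2_c210_0.png

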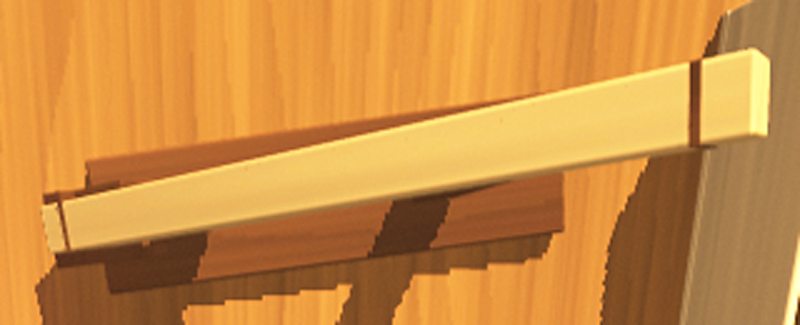

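View pics/scene2_c335_130.png

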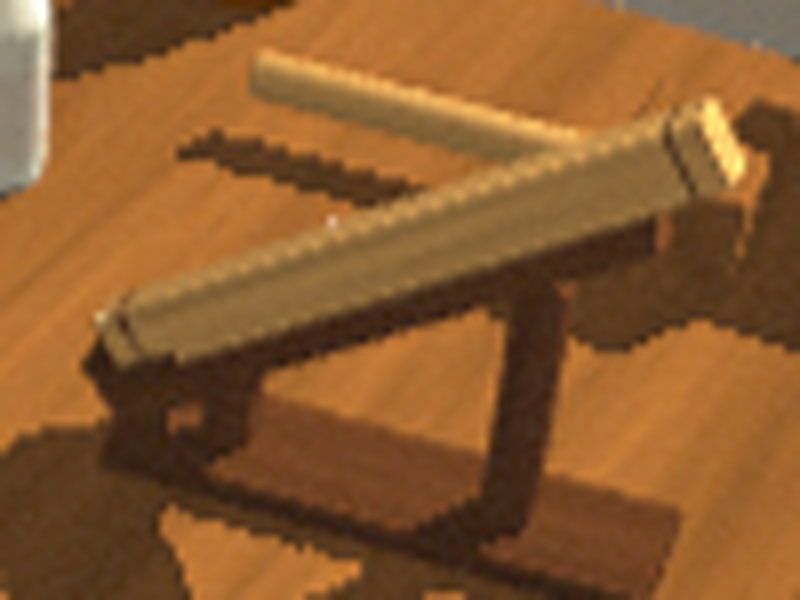

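View pics/side2_c300_80.png

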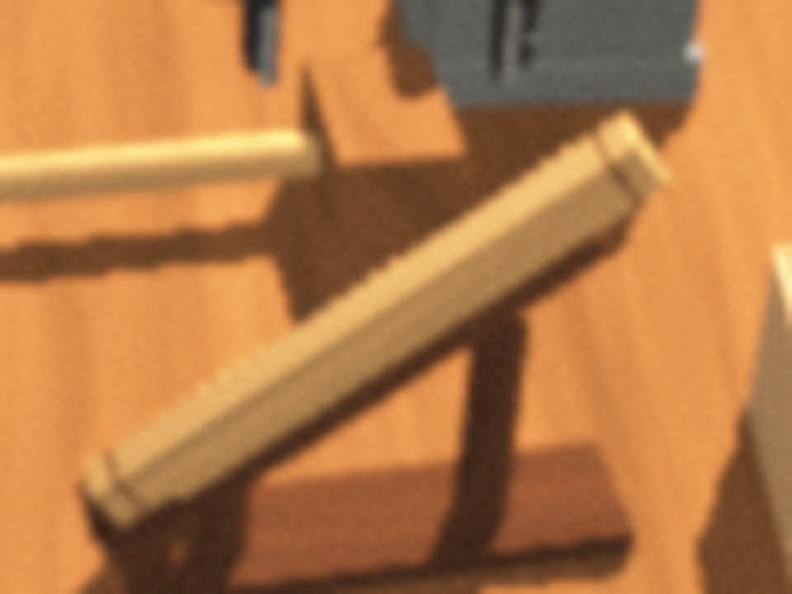

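Run:
```python
from h import *
w=load("wrist2");s=load("side2");c=load("scene2")
hn=onz(w,510.8,54.8,.2332);hf=onz(w,511.6,20,.2332);ln=onz(w,230.8,100.8,.0612);lf=onz(w,227.2,82.8,.0612)
print(hn,hf,ln,lf,np.linalg.norm(hn-hf),np.linalg.norm(ln-lf))
H=(hn+hf)/2;L=(ln+lf)/2;d=H-L;print(H,L,(H+L)/2,np.linalg.norm(d),np.degrees(np.arctan2(d[1],d[0])),np.degrees(np.arctan2(d[2],np.hypot(d[0],d[1]))))
print(tri((w,511.6,20),(s,395.5,97.4),(c,423.5,142.5)))
for p in (hf,hn,lf,ln): print(proj(s,p),proj(c,p), (proj(s,p)-[300,80])*6.6,(proj(c,p)-[335,130])*8)
w0=load("wrist0")
from station import manip
print(manip.state()["ee_pos"])
# stand (crop/2+130,110)
for q in [(214,216),(237,212),(230,299),(248,297)]:print("edge",onz(w0,130+q[0]/2,110+q[1]/2,.05))
for q in [(51,235),(77,218),(68,311),(98,308),(376,184),(404,182),(386,277),(413,273)]:print("catch",onz(w0,130+q[0]/2,110+q[1]/2,.044))
```

```text
[0.6822 0.2818 0.2332] [0.679  0.3034 0.2332] [0.4417 0.2501 0.0612] [0.4389 0.2707 0.0612] 0.021856811043916253 0.02083864410410211
[0.6806 0.2926 0.2332] [0.4403 0.2604 0.0612] [0.5604 0.2765 0.1472] 0.2972922215967448 7.637987016634566 35.34899641848123
(array([0.6799, 0.3025, 0.2335]), [array([1.2348, 1.5095]), array([-0.9905,  0.3663]), array([ 0.7848, -0.2149])])
[394.159  97.645] [424.1249 142.1388] [621.4494 116.4572] [712.9994  97.1102]
[396.4056 102.1518] [422.4436 145.5507] [636.2768 146.2018] [699.549  124.4056]
[313.2049 151.0441] [349.4941 167.645 ] [ 87.1523 468.8908] [115.9526 301.1598]
[314.4488 155.5605] [347.2556 170.6857] [ 95.3622 498.699 ] [ 98.0448 325.4854]
[0.5501 0.1742 0.3411]
edge [ 0.4649 -0.0424  0.05  ]
edge [ 0.477  -0.0402  0.05  ]
edge [ 0.4701 -0.0897  0.05  ]
edge [ 0.4799 -0.0885  0.05  ]
catch [ 0.376  -0.0553  0.044 ]
catch [ 0.3911 -0.0457  0.044 ]
catch [ 0.379  -0.1001  0.044 ]
catch [ 0.3957 -0.0982  0.044 ]
catch [ 0.5486 -0.0269  0.044 ]
catch [ 0.5631 -0.0258  0.044 ]
catch [ 0.5539 -0.0795  0.044 ]
catch [ 0.5685 -0.0771  0.044 ]
```

```bash
cat >> h.py <<'E'
from scipy.spatial.transform import Rotation as Ro
def dlt(R,p):
    from station import manip
    s=manip.state();Rc=np.array(s["ee_rot"]);pc=np.array(s["ee_pos"])
    print("pos",pc,"shift tool mm",Rc.T@(p-pc)*1e3,"rot tool",Ro.from_matrix(Rc.T@R).as_rotvec(),"world d",(p-pc)*1e3)
    print("shift in target frame",R.T@(p-pc)*1e3,"f",s["ft_force"],"t",s["ft_torque"],"w",s["grip_width"])
def Rbar(yaw,pitch):  # columns tool x,y,z for bar frame
    B=Ro.from_euler("ZY",[yaw,-pitch],degrees=True).as_matrix()
    return np.stack([-B[:,2],B[:,0],-B[:,1]],1)
E
python3 - <<'E'
from h import *
R=Rbar(7.6,35);print(R);t=np.array([.5604,.2765,.1472])
dlt(R,t-.06*R[:,0]);dlt(Rbar(7.6,0),t-.06*R[:,0])
E
```

```text
[[ 0.5685  0.812   0.1323]
 [ 0.0759  0.1083 -0.9912]
 [-0.8192  0.5736 -0.    ]]
pos [0.5501 0.1742 0.3411] shift tool mm [144.7002  97.7746 -23.7793] rot tool [ 1.389  -0.4383  0.5014] world d [ -23.7801   97.7535 -144.7143]
shift in target frame [ 112.4386  -91.7227 -100.0398] f [-0.5671 -0.2545 -0.5223] t [ 0.0121  0.0213 -0.0359] w 1.002367752204979
pos [0.5501 0.1742 0.3411] shift tool mm [144.7002  97.7746 -23.7793] rot tool [ 1.4373 -0.0003  0.0007] world d [ -23.7801   97.7535 -144.7143]
shift in target frame [ 144.7143  -10.6426 -100.0398] f [-0.5671 -0.2545 -0.5223] t [ 0.0121  0.0213 -0.0359] w 1.002367752204979
```

Request:
{"method": "apply_moves", "body": {
  "deltas": [
    [0,0,0,0.1438,0,0],
    [0,0,0,0.1438,0,0],
    [0,0,0,0.1438,0,0],
    [0,0,0,0.1438,0,0],
    [0,0,0,0.1438,0,0]
  ],
  "gripper": 60
}}

```text
clock: 1.45
ee_pos: [0.5502, 0.1735, 0.3413]
ee_rot: [[-0.0, 0.665, 0.747], [-0.0, 0.747, -0.665], [-1.0, -0.0, 0.0]]
ft_force: [-0.8, -0.3, 0.3]
grip_width: 0.702
```

Request:
{"method": "apply_moves", "body": {
  "deltas": [
    [0,0,0,0.1438,0,0],
    [0,0,0,0.1438,0,0],
    [0,0,0,0.1438,0,0],
    [0,0,0,0.1438,0,0],
    [0,0,0,0.1438,0,0]
  ]
}}

```text
clock: 1.95
ee_pos: [0.5502, 0.1735, 0.3413]
ee_rot: [[-0.0, 0.992, 0.124], [-0.0, 0.124, -0.992], [-1.0, -0.0, 0.0]]
ft_force: [-0.1, 0.6, 0.1]
grip_width: 0.7
```

Request:
{"method": "apply_moves", "body": {
  "deltas": [
    [0,0,0,0,0,0.1222],
    [0,0,0,0,0,0.1222],
    [0,0,0,0,0,0.1222],
    [0,0,0,0,0,0.1222],
    [0,0,0,0,0,0.1222]
  ]
}}

```text
clock: 2.45
ee_pos: [0.55, 0.1735, 0.3421]
ee_rot: [[0.574, 0.809, 0.13], [0.075, 0.106, -0.992], [-0.816, 0.579, 0.001]]
ft_force: [-0.0, 0.2, 0.1]
grip_width: 0.702
```

Run:
```python
from h import *
R=Rbar(7.6,35);t=np.array([.5604,.2765,.1472])
dlt(R,t-.06*R[:,0])
```

```text
pos [0.55   0.1735 0.3421] shift tool mm [ 112.6355  -92.9921 -100.8124] rot tool [-0.0015  0.0017 -0.0062] world d [ -23.6759   98.4954 -145.7242]
shift in target frame [ 113.3814  -92.1369 -100.7614] f [-0.0048  0.1912  0.0798] t [-0.0534  0.2276  0.0328] w 0.7017356983687355
```

Request:
{"method": "apply_moves", "body": {
  "deltas": [
    [0,-31,-33,0,0,0],
    [0,-31,-34,0,0,0],
    [33,-30,-34,0,0,0],
    [40,0,0,0,0,0],
    [40,0,0,0,0,0]
  ]
}}

```text
clock: 2.95
ee_pos: [0.5275, 0.27, 0.2001]
ee_rot: [[0.569, 0.811, 0.133], [0.076, 0.109, -0.991], [-0.818, 0.575, 0.0]]
ft_force: [0.5, 0.2, 0.1]
grip_width: 0.703
```

Request:
{"method": "apply_moves", "body": {
  "deltas": [
    [0,0,0,0,0,0],
    [0,0,0,0,0,0]
  ]
}}

```text
clock: 3.15
ee_pos: [0.5276, 0.269, 0.2006]
ee_rot: [[0.568, 0.813, 0.13], [0.074, 0.107, -0.991], [-0.82, 0.573, 0.0]]
ft_force: [-0.7, -0.1, 0.7]
grip_width: 0.702
```

Run:
```python
from h import *
R=Rbar(7.6,35);t=np.array([.5604,.2765,.1472])
dlt(R,t-.06*R[:,0])
w=grab("wrist",3);grab("side",3)
B=Ro.from_euler("ZY",[7.6,-35],degrees=True).as_matrix()
for sx in(-.15,.15):
  for sy in (-.011,.011): print(sx,sy,proj(w,t+B@[sx,sy,0]))
```

```text
pos [0.5276 0.269  0.2006] shift tool mm [ 2.9697 -3.2033 -3.1193] rot tool [-0.0013  0.0014  0.001 ] world d [-1.3236  2.9703 -4.2703]
shift in target frame [ 2.9708 -3.2023 -3.1193] f [-0.7101 -0.1136  0.7019] t [ 0.0057  0.2933 -0.01  ] w 0.7018442207481131
-0.15 -0.011 [329.4717 400.5116]
-0.15 0.011 [301.6406 400.5463]
0.15 -0.011 [333.4317 -44.3697]
0.15 0.011 [291.6436 -44.271 ]
```

View pics/wrist3.png

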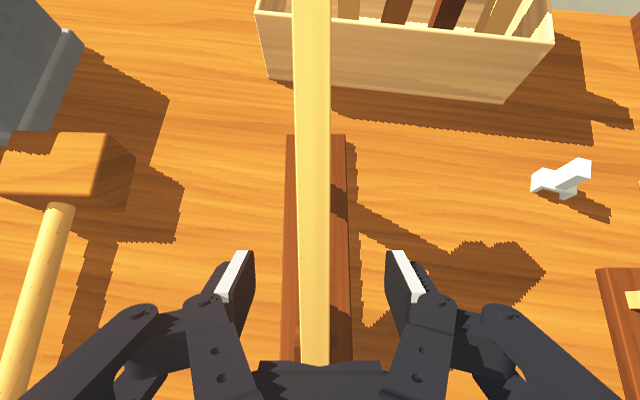

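View pics/side3.png

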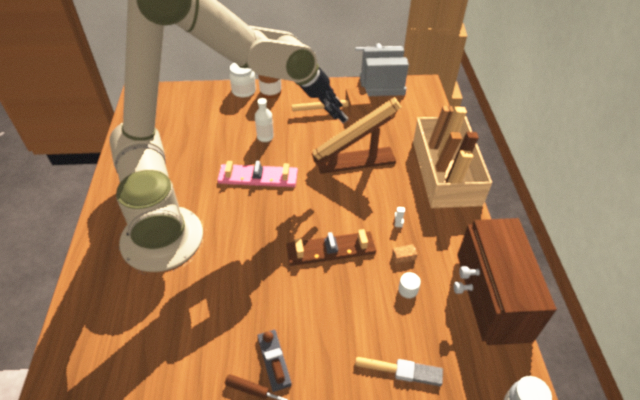

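Request:
{"method": "apply_moves", "body": {
  "deltas": [
    [3,-3,-3,0,0,0],
    [30,0,0,0,0,0],
    [30,0,0,0,0,0],
    [20,0,0,0,0,0],
    [8,0,0,0,0,0]
  ]
}}

```text
clock: 3.75
ee_pos: [0.5764, 0.2797, 0.1236]
ee_rot: [[0.568, 0.812, 0.132], [0.076, 0.108, -0.991], [-0.82, 0.573, 0.0]]
ft_force: [-0.2, 0.1, 0.9]
grip_width: 0.699
```

Run:
```python
from h import *
R=Rbar(7.6,35);t=np.array([.5604,.2765,.1472])
dlt(R,t+.028*R[:,0])
w=grab("wrist",4)
```

```text
pos [0.5764 0.2797 0.1236] shift tool mm [-0.6112  0.2188  1.0251] rot tool [-0.      0.0002  0.0007] world d [-0.034  -1.0386  0.6265]
shift in target frame [-0.6113  0.2192  1.025 ] f [-0.2125  0.1034  0.9263] t [-0.0211  0.2784 -0.0467] w 0.6994005459704502
```

View pics/wrist4.png

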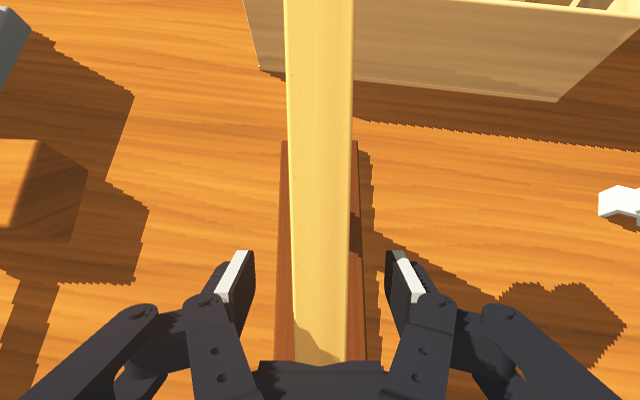

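Fingers straddle the bar (bar columns 285–355 between pads at 250 and 388). Close.

Request:
{"method": "apply_moves", "body": {
  "deltas": [
    [0,0,0,0,0,0],
    [0,0,0,0,0,0],
    [0,0,0,0,0,0],
    [0,0,0,0,0,0],
    [0,0,0,0,0,0]
  ],
  "gripper": 0,
  "squeeze": 70
}}

```text
clock: 4.3
ee_pos: [0.5759, 0.2798, 0.1261]
ee_rot: [[0.57, 0.811, 0.133], [0.076, 0.109, -0.991], [-0.818, 0.575, 0.0]]
ft_force: [-5.9, -2.2, 6.7]
grip_width: 0.246
```

Request:
{"method": "apply_moves", "body": {
  "deltas": [
    [0,0,0,0,0,0],
    [0,0,0,0,0,0]
  ]
}}

```text
clock: 4.5
ee_pos: [0.5759, 0.2798, 0.1261]
ee_rot: [[0.57, 0.811, 0.133], [0.076, 0.109, -0.991], [-0.818, 0.575, 0.0]]
ft_force: [-5.4, -0.9, 6.4]
grip_width: 0.242
```

Request:
{"method": "apply_moves", "body": {
  "deltas": [
    [-10,0,0,0,0,0],
    [-20,0,0,0,0,0],
    [-30,0,0,0,0,0],
    [-40,0,0,0,0,0],
    [-20,0,0,0,0,0]
  ]
}}

```text
clock: 5.0
ee_pos: [0.5057, 0.2704, 0.2249]
ee_rot: [[0.569, 0.812, 0.133], [0.077, 0.108, -0.991], [-0.819, 0.574, -0.001]]
ft_force: [0.6, 0.1, -3.5]
grip_width: 0.241
```

Run:
```python
from h import *
from station import manip
s=manip.state();print(s["ft_force"],s["ft_torque"],s["grip_width"])
w=grab("wrist",5);w=grab("scene",5)
```

```text
[ 0.6409  0.0984 -3.5312] [-0.0766  0.6711  0.0091] 0.2413581394843406
```

View pics/scene5.png

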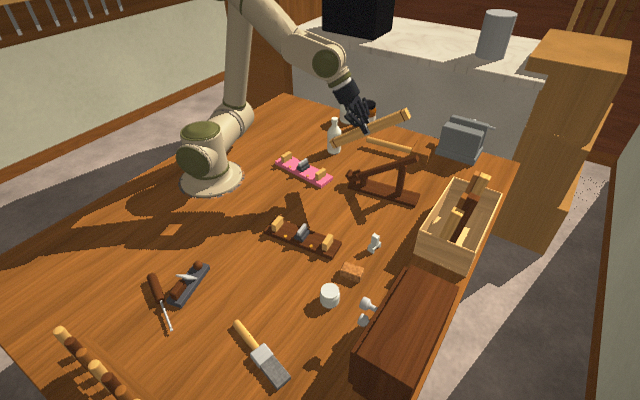

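Run:
```python
from h import *
s=load("side3");print(onz(s,264,140,0.0),onz(s,262,102,.15))
```

```text
[0.2797 0.3992 0.    ] [0.2842 0.4095 0.15  ]
```

Request:
{"method": "apply_moves", "body": {
  "deltas": [
    [-10,0,0,0,0,-0.1222],
    [0,0,20,0,0,-0.1222],
    [0,0,30,0,0,-0.1222],
    [0,0,40,0,0,-0.1222],
    [0,0,40,0,0,-0.1222]
  ]
}}

```text
clock: 5.6
ee_pos: [0.5193, 0.1397, 0.2303]
ee_rot: [[-0.006, 0.991, 0.133], [0.0, 0.133, -0.991], [-1.0, -0.006, -0.001]]
ft_force: [0.3, 0.3, -3.9]
grip_width: 0.244
```

Run:
```python
from h import *
from station import manip
w=grab("wrist",6);w=grab("wrist",6);w=grab("wrist",6)
F=[]
for i in range(8):
    manip.grab_frame("wrist");s=manip.state();F.append(np.r_[s["ft_force"],s["ft_torque"]])
F=np.array(F);print(F.mean(0),F.std(0))
R=Rbar(7.6,0);print(s["ee_rot"]);dlt(R,np.array([.472,-.0636,.2]))
```

```text
[-0.2602 -0.0474 -4.3261 -0.0051  0.0765 -0.003 ] [0.4855 0.5473 0.4376 0.0225 0.0185 0.0185]
[[ 0.0004  0.991   0.1336]
 [ 0.      0.1336 -0.991 ]
 [-1.      0.0004  0.    ]]
pos [0.519  0.1417 0.2311] shift tool mm [ 31.0934 -74.0644 197.1727] rot tool [ 0.0014  0.     -0.0004] world d [ -47.0421 -205.3001  -31.1178]
shift in target frame [ 31.1178 -73.7811 197.275 ] f [ 0.0178  0.3031 -3.6491] t [0.0026 0.0675 0.0383] w 0.2421834929955209
```

View pics/wrist6.png

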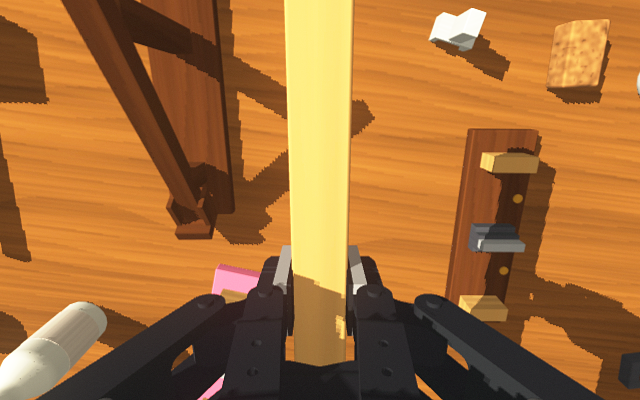

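Request:
{"method": "apply_moves", "body": {
  "deltas": [
    [0,-20,30,0,0,0],
    [0,-20,30,0,0,0],
    [0,-20,30,0,0,0],
    [0,-20,30,0,0,0],
    [0,-12,20,0,0,0]
  ]
}}

```text
clock: 6.65
ee_pos: [0.4456, -0.0111, 0.2313]
ee_rot: [[0.0, 0.991, 0.132], [-0.001, 0.132, -0.991], [-1.0, 0.0, 0.001]]
ft_force: [1.1, -0.1, -4.6]
grip_width: 0.245
```

Request:
{"method": "apply_moves", "body": {
  "deltas": [
    [30,0,0,0,0,0],
    [0,0,0,0,0,0],
    [0,0,0,0,0,0]
  ]
}}

```text
clock: 6.95
ee_pos: [0.4469, -0.0096, 0.2015]
ee_rot: [[-0.0, 0.991, 0.133], [0.0, 0.133, -0.991], [-1.0, -0.0, -0.0]]
ft_force: [-0.1, 1.0, -3.1]
grip_width: 0.242
```

Run:
```python
from h import *
w=grab("wrist",7)
dlt(Rbar(7.6,0),np.array([.472,-.0636,.2]))
crop("wrist7",320,60,640,300,2.5)
```

```text
pos [ 0.4473 -0.0096  0.2019] shift tool mm [ 1.9885 17.2734 56.8317] rot tool [ 0.0011  0.0004 -0.0011] world d [ 24.7012 -54.0207  -1.9446]
shift in target frame [ 1.9446 17.3396 56.8131] f [ 0.0157  0.6111 -3.6464] t [ 0.0138  0.0879 -0.0086] w 0.24577715123337512
```

View pics/wrist7.png

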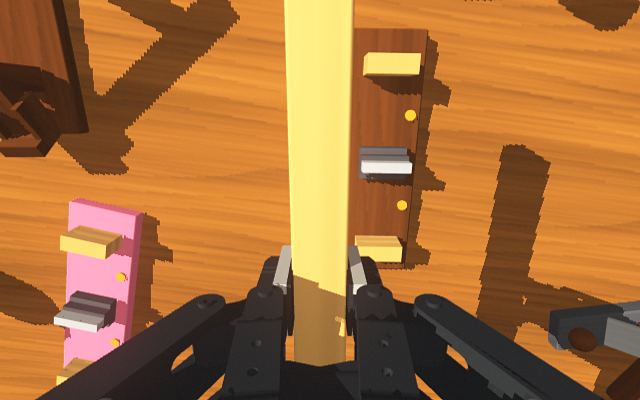

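View pics/wrist7_c320_60.png

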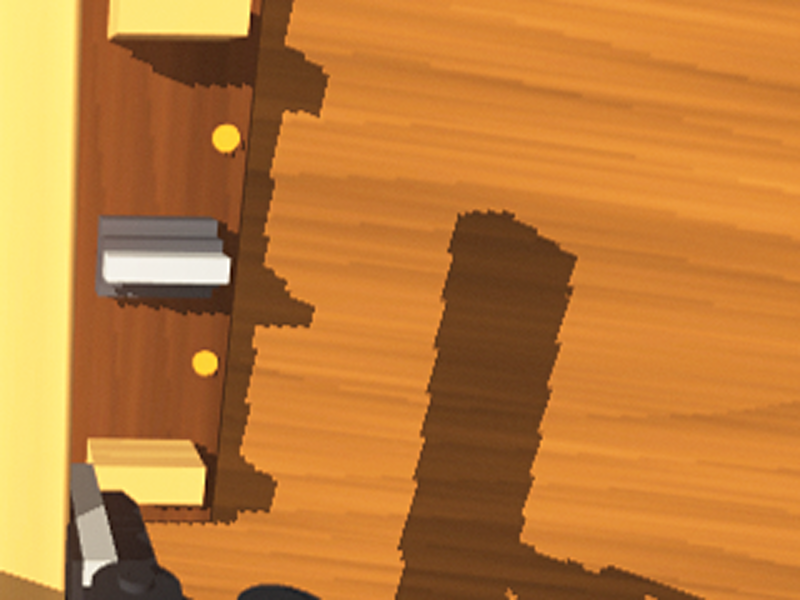

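```bash
python3 - <<'E'
from h import *
w=load("wrist7")
im=w["color"]
def o(u,v,z): return onz(w,320+u/2.5,60+v/2.5,z)
P=[o(103,251,.05),o(229,254,.05),o(104,283,.05),o(230,286,.05)]
for p in P:print(p)
e=np.mean(P,0);print("edge",e)
C=[o(92,472,.044),o(206,470,.044),o(97,507,.044),o(206,506,.044)]
for p in C:print(p)
# far catch in full picture
D=[onz(w,u,v,.044) for u,v in [(365,52),(420,54),(363,75),(420,77)]]
for p in D:print(p)
c=np.mean(C,0);d=np.mean(D,0);print(c,d,(c+d)/2,np.linalg.norm(c-d),np.degrees(np.arctan2((d-c)[1],(d-c)[0])))
E
python3 - <<'E'
import sys;sys.path.insert(0,'.')
import os;os.chdir('.')
from h import *
crop("wrist7",340,20,460,110,6.6)
E
```

```text
[ 0.4747 -0.0434  0.05  ]
[ 0.4796 -0.0882  0.05  ]
[ 0.4632 -0.0458  0.05  ]
[ 0.4682 -0.091   0.05  ]
edge [ 0.4714 -0.0671  0.05  ]
[ 0.3864 -0.0549  0.044 ]
[ 0.3933 -0.0993  0.044 ]
[ 0.3716 -0.0595  0.044 ]
[ 0.3779 -0.1026  0.044 ]
[ 0.5636 -0.0321  0.044 ]
[ 0.5681 -0.0776  0.044 ]
[ 0.5457 -0.0335  0.044 ]
[ 0.5506 -0.0816  0.044 ]
[ 0.3823 -0.0791  0.044 ] [ 0.557  -0.0562  0.044 ] [ 0.4697 -0.0676  0.044 ] 0.17617271149870842 7.46873688412425
```

View pics/wrist7_c340_20.png

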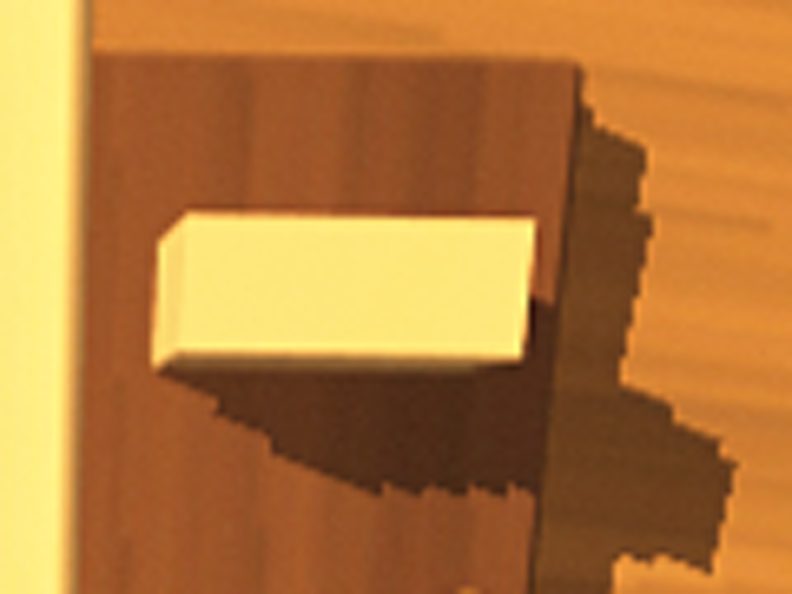

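Run:
```python
from h import *
dlt(Rbar(7.5,0),np.array([.4532,-.0687,.075]))
```

```text
pos [ 0.4473 -0.0096  0.2019] shift tool mm [126.9685  -2.1744  59.3235] rot tool [ 0.0029  0.0004 -0.0011] world d [   5.9012  -59.1207 -126.9446]
shift in target frame [126.9446  -1.8661  59.3852] f [ 0.0157  0.6111 -3.6464] t [ 0.0138  0.0879 -0.0086] w 0.24577715123337512
```

Request:
{"method": "apply_moves", "body": {
  "deltas": [
    [0,0,30,0,0,0],
    [0,-2,29,0,0,0],
    [42,0,0,0.002,0,0],
    [42,0,0,0,0,0],
    [35,0,0,0,0,0]
  ]
}}

```text
clock: 7.5
ee_pos: [0.4533, -0.0686, 0.0814]
ee_rot: [[0.002, 0.991, 0.131], [-0.001, 0.131, -0.991], [-1.0, 0.002, 0.001]]
ft_force: [-0.0, 0.8, -4.1]
grip_width: 0.242
```

Request:
{"method": "apply_moves", "body": {
  "deltas": [
    [8,0,0,0,0,0],
    [0,0,0,0,0,0],
    [0,0,0,0,0,0]
  ]
}}

```text
clock: 7.8
ee_pos: [0.454, -0.069, 0.0758]
ee_rot: [[0.003, 0.991, 0.131], [-0.001, 0.131, -0.991], [-1.0, 0.003, 0.002]]
ft_force: [-0.0, -0.4, -3.8]
grip_width: 0.241
```

Run:
```python
from h import *
dlt(Rbar(7.5,0),np.array([.4532,-.0687,.056]))
w=grab("wrist",8);grab("side",8);grab("scene",8)
crop("side8",240,180,440,300,4);crop("scene8",220,180,380,290,5)
```

```text
pos [ 0.454  -0.069   0.0758] shift tool mm [19.8064 -0.8222 -0.408 ] rot tool [ 0.0005  0.0018 -0.003 ] world d [ -0.8052   0.2693 -19.8095]
shift in target frame [19.8095 -0.7631 -0.3721] f [-0.018  -0.3743 -3.8276] t [0.007  0.0808 0.0121] w 0.24147870998873017
```

View pics/wrist8.png

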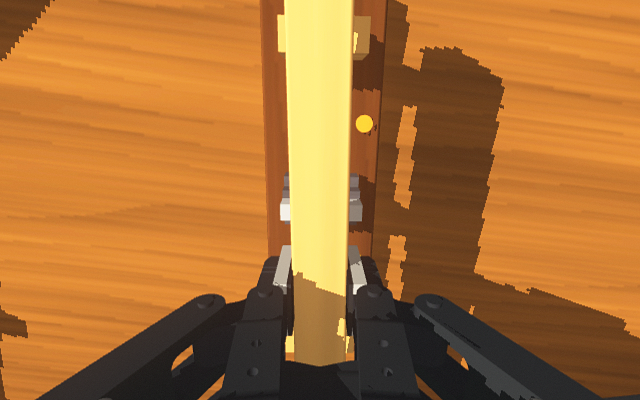

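View pics/side8_c240_180.png

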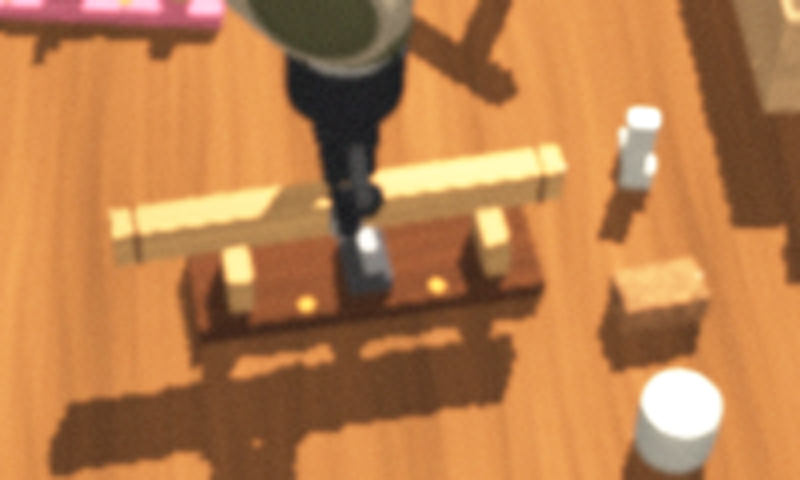

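View pics/scene8_c220_180.png

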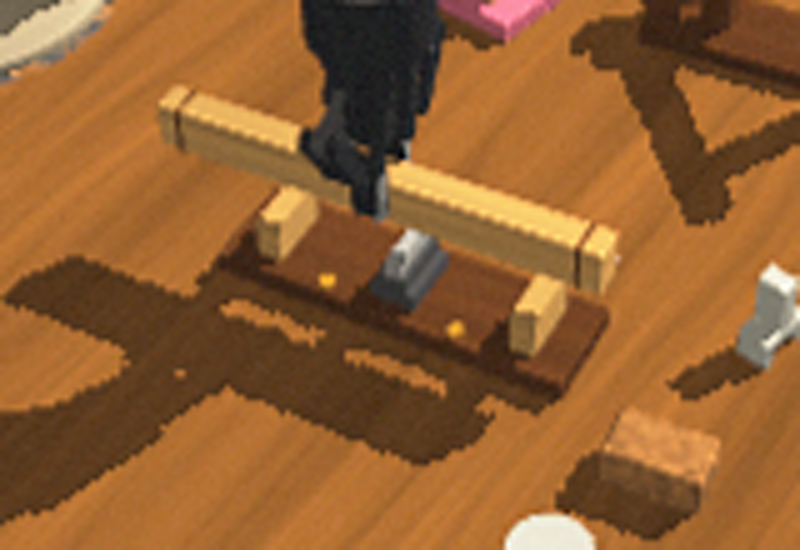

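Request:
{"method": "apply_moves", "body": {
  "deltas": [
    [8,0,0.5,0,0,0],
    [6,0,0,0,0,-0.002],
    [2,0,0,0,0,0],
    [0,0,0,0,0,0]
  ]
}}

```text
clock: 8.35
ee_pos: [0.4525, -0.0692, 0.0576]
ee_rot: [[-0.003, 0.991, 0.13], [0.0, 0.13, -0.991], [-1.0, -0.003, -0.001]]
ft_force: [0.5, -0.5, -3.5]
grip_width: 0.247
```

Request:
{"method": "apply_moves", "body": {
  "deltas": [
    [1,0,0,0,0,0],
    [1,0,0,0,0,0],
    [0,0,0,0,0,0],
    [0,0,0,0,0,0]
  ]
}}

```text
clock: 8.75
ee_pos: [0.4527, -0.0692, 0.0561]
ee_rot: [[-0.002, 0.991, 0.13], [-0.0, 0.13, -0.991], [-1.0, -0.002, 0.0]]
ft_force: [0.1, 0.6, -4.2]
grip_width: 0.244
```

Request:
{"method": "apply_moves", "body": {
  "deltas": [
    [0.7,0,0,0,0,0],
    [0,0,0,0,0,0],
    [0,0,0,0,0,0]
  ]
}}

```text
clock: 9.05
ee_pos: [0.4527, -0.0692, 0.0553]
ee_rot: [[-0.002, 0.991, 0.13], [-0.0, 0.13, -0.991], [-1.0, -0.002, 0.0]]
ft_force: [0.5, -0.2, -4.5]
grip_width: 0.24
```

Run:
```python
from h import *
from station import manip
F=[]
for i in range(5):
    manip.grab_frame("wrist");s=manip.state();F.append(np.r_[s["ft_force"],s["ft_torque"]])
print(np.mean(F,0),s["ee_pos"])
```

```text
[ 0.011   0.1197 -4.0668 -0.0096  0.0639  0.0111] [ 0.4527 -0.0692  0.0553]
```

Request:
{"method": "apply_moves", "body": {
  "deltas": [
    [0.7,0,0,0,0,0],
    [0,0,0,0,0,0],
    [0,0,0,0,0,0]
  ]
}}

```text
clock: 9.6
ee_pos: [0.4527, -0.0692, 0.0548]
ee_rot: [[-0.002, 0.991, 0.13], [-0.0, 0.13, -0.991], [-1.0, -0.002, 0.0]]
ft_force: [-1.6, 0.8, 0.3]
grip_width: 0.244
```

Request:
{"method": "apply_moves", "body": {
  "deltas": [
    [0.7,0,0,0,0,0],
    [0,0,0,0,0,0],
    [0,0,0,0,0,0]
  ]
}}

```text
clock: 9.9
ee_pos: [0.4527, -0.0693, 0.0547]
ee_rot: [[-0.001, 0.991, 0.131], [-0.001, 0.131, -0.991], [-1.0, -0.001, 0.001]]
ft_force: [-4.6, 1.0, 9.7]
grip_width: 0.245
```

Request:
{"method": "apply_moves", "body": {
  "deltas": [
    [0.7,0,0,0,0,0],
    [0,0,0,0,0,0],
    [0,0,0,0,0,0]
  ]
}}

```text
clock: 10.2
ee_pos: [0.4527, -0.0693, 0.0546]
ee_rot: [[-0.001, 0.991, 0.131], [-0.001, 0.131, -0.991], [-1.0, -0.001, 0.001]]
ft_force: [-7.5, 2.0, 19.2]
grip_width: 0.244
```

Request:
{"method": "apply_moves", "body": {
  "deltas": [
    [-1.4,0,0,0,0,0],
    [0,0,0,0,0,0]
  ]
}}

```text
clock: 10.4
ee_pos: [0.4528, -0.0693, 0.0548]
ee_rot: [[-0.002, 0.991, 0.13], [-0.0, 0.13, -0.991], [-1.0, -0.002, 0.0]]
ft_force: [-2.0, 0.3, 5.5]
grip_width: 0.244
```

Run:
```python
from h import *
w=grab("wrist",9)
```

Request:
{"method": "apply_moves", "body": {
  "deltas": [
    [0,0,0,0,0,0],
    [0,0,0,0,0,0],
    [0,0,0,0,0,0],
    [0,0,0,0,0,0],
    [0,0,0,0,0,0]
  ],
  "gripper": 45,
  "squeeze": 40
}}

```text
clock: 10.95
ee_pos: [0.4527, -0.0692, 0.0546]
ee_rot: [[-0.002, 0.991, 0.13], [-0.0, 0.13, -0.991], [-1.0, -0.002, -0.0]]
ft_force: [1.2, 0.5, 0.6]
grip_width: 0.531
```

Run:
```python
from h import *
w=grab("wrist",10);grab("side",10);grab("scene",10)
crop("side10",240,180,440,300,4);crop("scene10",220,180,380,290,5)
```

```text
(no output)
```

View pics/wrist9.png

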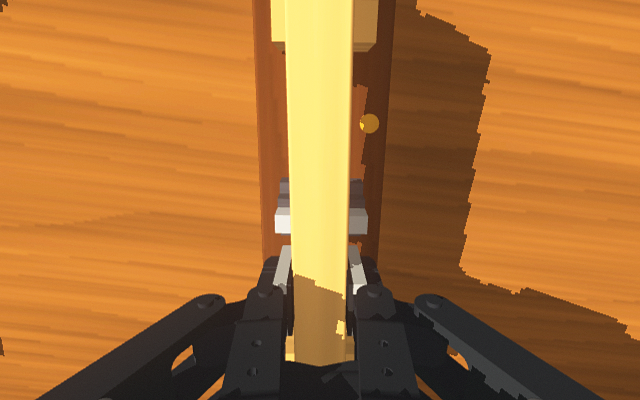

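View pics/wrist10.png

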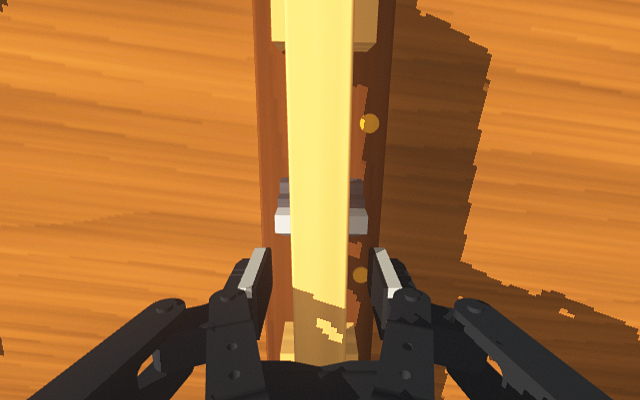

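View pics/side10_c240_180.png

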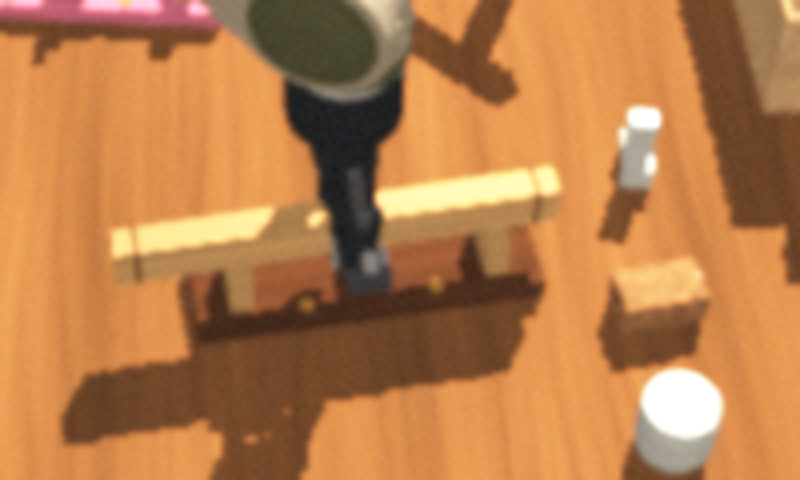

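View pics/scene10_c220_180.png

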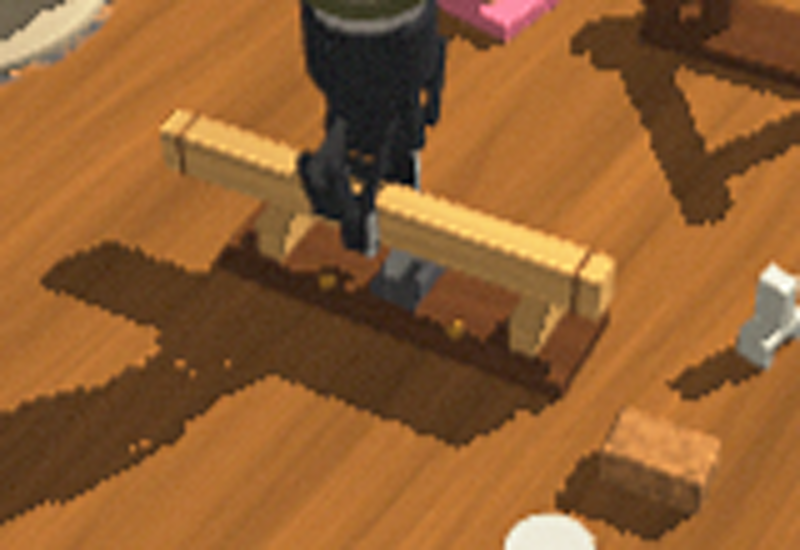

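Run:
```python
from h import *
import time
for i in range(6): f=grab("wrist",11)
grab("side",11)
def edges(n,v):
    g=load(n)["color"][v].astype(float);m=(g[:,2]>200)&(g[:,1]>180)&(g[:,0]>60)&(g[:,0]<180)
    r=g[:,1]
    seg=r[275:300];d=np.diff(seg);a=275+(d*np.arange(24)*(d>0)).sum()/(d*(d>0)).sum()
    seg=r[340:365];d=-np.diff(seg);b=340+(d*np.arange(24)*(d>0)).sum()/(d*(d>0)).sum()
    return round(a,1),round(b,1)
for v in (3,100,150): print(v,[edges(n,v) for n in("wrist9","wrist10","wrist11")])
# diff
for n in ("wrist9","wrist10"): 
    d=cv2.absdiff(load(n)["color"],load("wrist11")["color"])[:230,250:400].sum(2);print(n,(d>60).sum(),d.max())
```

```text
3 [(np.float64(284.9), np.float64(351.4)), (np.float64(284.2), np.float64(351.7)), (np.float64(283.7), np.float64(351.7))]
100 [(np.float64(285.2), np.float64(350.0)), (np.float64(285.3), np.float64(350.1)), (np.float64(285.5), np.float64(350.3))]
150 [(np.float64(287.0), np.float64(350.9)), (np.float64(286.8), np.float64(351.1)), (np.float64(287.1), np.float64(351.2))]
wrist9 63 197
wrist10 110 237
```

Request:
{"method": "apply_moves", "body": {
  "deltas": [
    [0,0,0,0,0,0],
    [0,0,0,0,0,0],
    [0,0,0,0,0,0],
    [0,0,0,0,0,0],
    [0,0,0,0,0,0]
  ]
}}

```text
clock: 11.95
ee_pos: [0.4527, -0.0692, 0.0546]
ee_rot: [[-0.002, 0.991, 0.13], [-0.0, 0.13, -0.991], [-1.0, -0.002, -0.0]]
ft_force: [-0.2, 0.0, 0.1]
grip_width: 0.531
```

Run:
```python
from h import *
grab("wrist",12);grab("side",12);grab("scene",12)
def edges(n,v):
    r=load(n)["color"][v].astype(float)[:,1]
    seg=r[275:300];d=np.diff(seg);a=275+(d*np.arange(24)*(d>0)).sum()/(d*(d>0)).sum()
    seg=r[340:365];d=-np.diff(seg);b=340+(d*np.arange(24)*(d>0)).sum()/(d*(d>0)).sum()
    return b-a
for v in range(2,40,6): print(v,[round(edges(n,v),1) for n in("wrist9","wrist10","wrist11","wrist12")])
for n in("side10","side11"):
    d=cv2.absdiff(load(n)["color"],load("side12")["color"])[200:262,262:385].sum(2);print(n,(d>60).sum(),d.max())
a=cv2.resize(load("side12")["color"][190:260,255:390],None,fx=5.9,fy=5.9,interpolation=2)
cv2.imwrite("pics/s12.png",a)
```

```text
2 [np.float64(67.2), np.float64(67.7), np.float64(67.7), np.float64(66.7)]
8 [np.float64(67.0), np.float64(67.9), np.float64(67.4), np.float64(67.3)]
14 [np.float64(66.5), np.float64(67.1), np.float64(67.9), np.float64(67.3)]
20 [np.float64(67.1), np.float64(67.4), np.float64(66.5), np.float64(67.4)]
26 [np.float64(66.2), np.float64(66.7), np.float64(67.0), np.float64(66.7)]
32 [np.float64(65.9), np.float64(66.4), np.float64(66.5), np.float64(65.1)]
38 [np.float64(65.9), np.float64(65.8), np.float64(65.0), np.float64(65.6)]
side10 3 94
side11 0 27
```

View pics/s12.png

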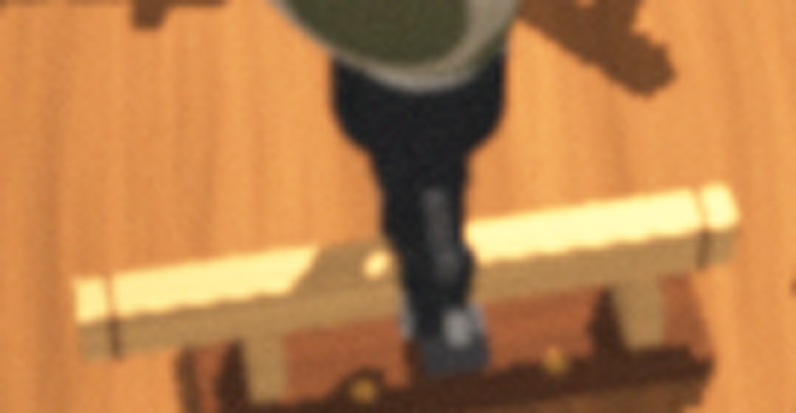

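Request:
{"method": "apply_moves", "body": {
  "deltas": [
    [-10,0,0,0,0,0],
    [-25,0,0,0,0,0],
    [-45,0,0,0,0,0],
    [-45,0,0,0,0,0],
    [-45,0,0,0,0,0]
  ]
}}

```text
clock: 12.6
ee_pos: [0.4525, -0.0689, 0.2273]
ee_rot: [[-0.002, 0.991, 0.13], [-0.0, 0.13, -0.991], [-1.0, -0.002, 0.0]]
ft_force: [-0.1, 0.2, 0.2]
grip_width: 0.527
```

Run:
```python
from h import *
grab("wrist",13);grab("side",13);grab("scene",13)
crop("scene13",240,190,360,270,6.6);crop("side13",255,190,390,260,5.9)
```

```text
(no output)
```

View pics/wrist13.png

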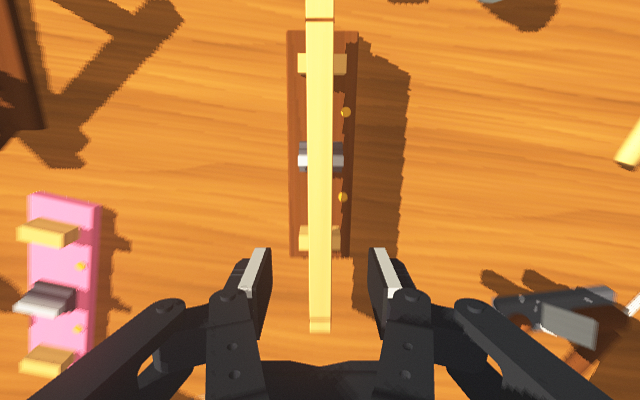

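View pics/scene13_c240_190.png

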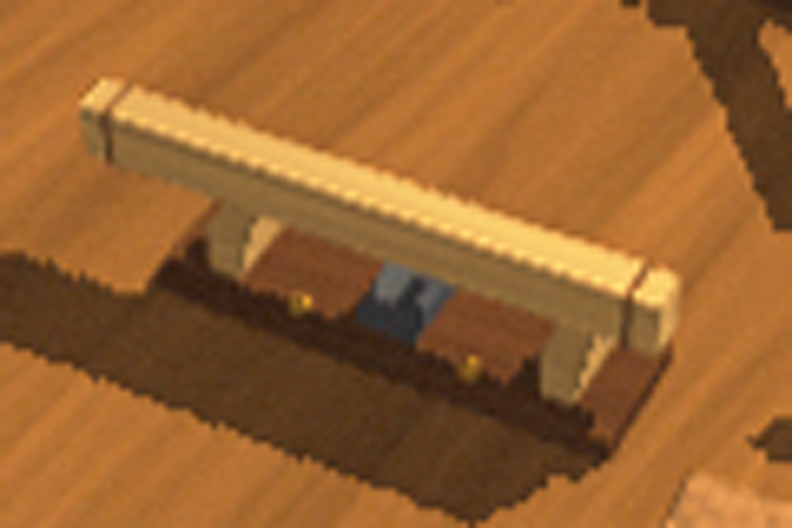

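View pics/side13_c255_190.png

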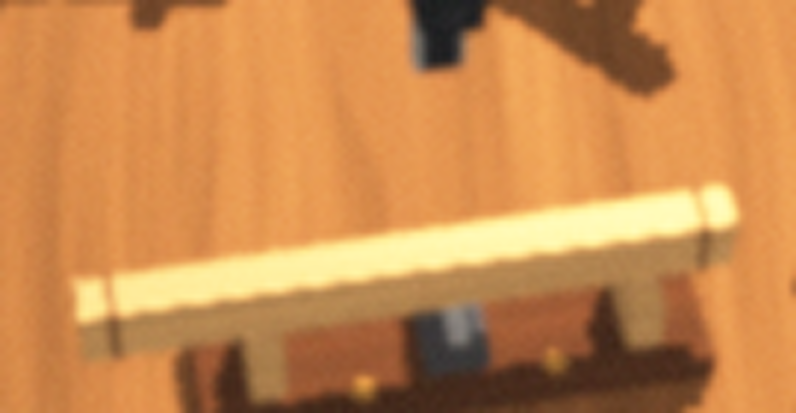

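Run:
```python
from h import *
s=load("side13");c=load("scene13");w=load("wrist13")
def S(u,v):return (s,255+u/5.9,190+v/5.9)
def C(u,v):return (c,240+u/6.6,190+v/6.6)
for n,a,b in [("Lfar",S(108,275),C(130,88)),("Rfar",S(697,190),C(645,262)),("Lnear",S(113,320),C(106,125)),("Rnear",S(707,237),C(630,290))]:
    print(n,*tri(a,b))
print("top at lines wrist", [onz(w,u,v,.082) for u,v in [(306,19),(333,19),(310,319),(330,319)]])
g=w["color"].astype(float)[:,:,1]
for v in (40,100,130,200,260):
    r=g[v];d=np.diff(r[295:345]);print(v,295+d[:25].argmax(),295+25+d[25:].argmin(), )
```

```text
Lfar [ 0.3168 -0.0773  0.084 ] [array([-0.0013,  0.2712]), array([ 0.1099, -0.1983])]
Rfar [ 0.5837 -0.0453  0.0879] [array([ 0.0001, -0.0065]), array([-0.0029,  0.0053])]
Lnear [ 0.3186 -0.0974  0.0768] [array([0.0021, 0.4333]), array([ 0.1758, -0.3178])]
Rnear [ 0.5862 -0.0647  0.0839] [array([ 0.0229, -1.4049]), array([-0.6347,  1.1542])]
top at lines wrist [array([ 0.5844, -0.0411,  0.082 ]), array([ 0.5872, -0.0619,  0.082 ]), array([ 0.314 , -0.0777,  0.082 ]), array([ 0.3167, -0.0978,  0.082 ])]
40 305 332
100 306 332
130 306 331
200 307 331
260 308 330
```

Run:
```python
from h import *
dlt(Rbar(7.6,0),np.array([.61,.02,.24]))
```

```text
pos [ 0.4538 -0.0694  0.2276] shift tool mm [-12.0424 166.5805 -68.2158] rot tool [-0.0017  0.0034 -0.0036] world d [156.1945  89.4243  12.4107]
shift in target frame [-12.4107 166.6494 -67.981 ] f [ 0.371  -0.3473  0.2036] t [ 0.0518 -0.0213  0.0277] w 0.525904944070265
```

Request:
{"method": "apply_moves", "body": {
  "deltas": [
    [-12,34,-14,0,0,0],
    [0,34,-14,0,0,0],
    [0,34,-14,0,0,0],
    [0,34,-14,0,0,0],
    [0,31,-12,0,0,0]
  ]
}}

```text
clock: 13.25
ee_pos: [0.6105, 0.0212, 0.2349]
ee_rot: [[-0.004, 0.991, 0.131], [0.0, 0.131, -0.991], [-1.0, -0.004, -0.001]]
ft_force: [0.7, -0.8, 0.1]
grip_width: 0.526
```

Run:
```python
from h import *
manip_=grab("wrist",14);manip_=grab("wrist",14);grab("wrist",14);grab("side",14)
dlt(Rbar(7.6,0),np.array([.61,.02,.24]))
crop("side14",360,190,440,250,10)
```

```text
pos [0.6093 0.0203 0.2348] shift tool mm [-5.1857  0.611   0.3574] rot tool [-0.0011 -0.0007  0.0048] world d [ 0.6779 -0.2743  5.1825]
shift in target frame [-5.1825  0.6357  0.3616] f [-0.5191 -0.9365 -0.4565] t [ 0.0032 -0.0289  0.0235] w 0.5273811293191902
```

View pics/wrist14.png

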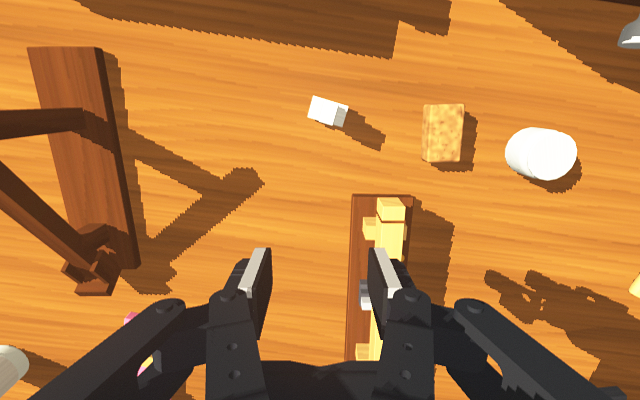

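View pics/side14_c360_190.png

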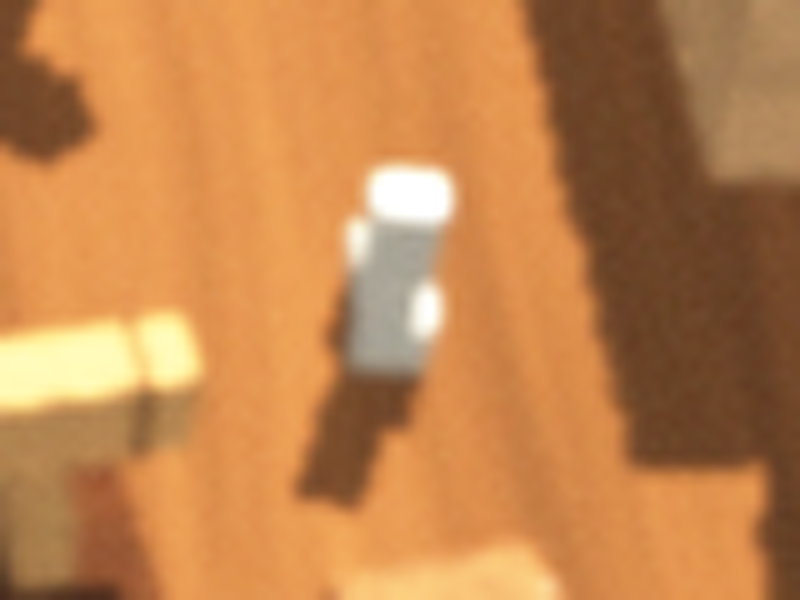

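Run:
```python
from h import *
crop("wrist14",290,80,370,140,10)
crop("wrist0",400,110,480,200,6.6)
```

```text
(no output)
```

View pics/wrist14_c290_80.png

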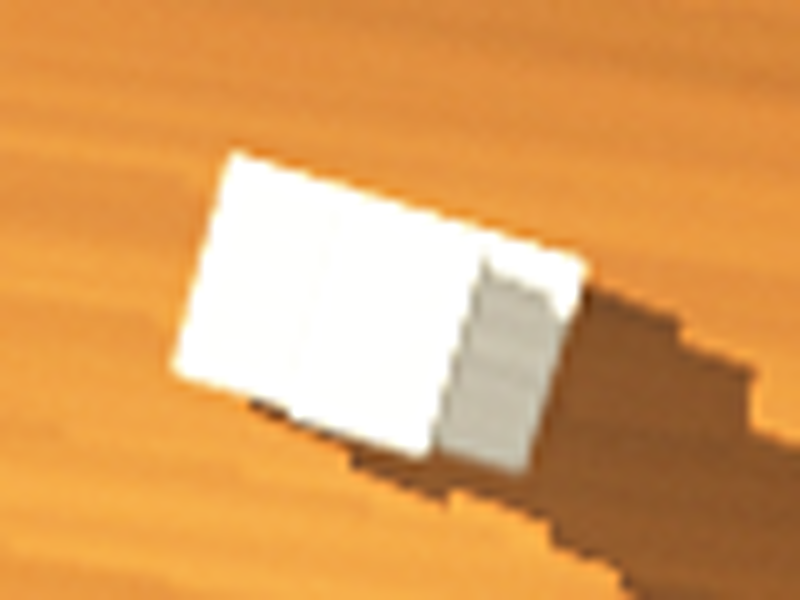

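View pics/wrist0_c400_110.png

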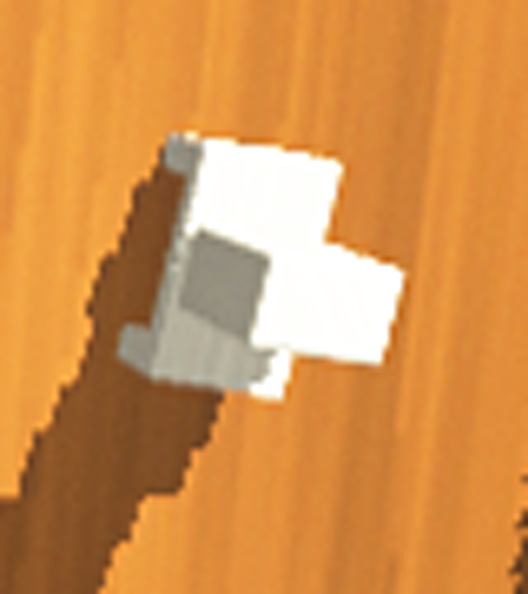

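Run:
```python
from h import *
w=load("wrist14");w0=load("wrist0")
q=[(232,152),(175,372),(585,262),(525,470)]
P=[onz(w,290+u/10,80+v/10,.02) for u,v in q]
for p in P: print(p)
d=lambda a,b:(np.linalg.norm(a-b)*1e3,np.degrees(np.arctan2(*(b-a)[[1,0]])))
print(d(P[0],P[1]),d(P[2],P[3]),d(P[0],P[2]),d(P[1],P[3]))
q=[(195,140),(340,162),(152,378),(285,402)]
P=[onz(w0,400+u/6.6,110+v/6.6,.02) for u,v in q]
for p in P: print(p)
print(d(P[0],P[1]),d(P[2],P[3]),d(P[0],P[2]),d(P[1],P[3]),np.mean(P,0))
q=[(270,262),(405,272),(250,340),(383,364)]
P=[onz(w0,400+u/6.6,110+v/6.6,.056) for u,v in q]
for p in P: print(p)
print(d(P[0],P[1]),d(P[2],P[3]),d(P[0],P[2]),d(P[1],P[3]),np.mean(P,0))
```

```text
[0.6881 0.0388 0.02  ]
[0.6656 0.0419 0.02  ]
[0.6822 0.0014 0.02  ]
[0.6606 0.0043 0.02  ]
(np.float64(22.640244446061978), np.float64(172.1393341079846)) (np.float64(21.765720794437847), np.float64(172.32689089357592)) (np.float64(37.89023971102708), np.float64(-98.91995747812526)) (np.float64(37.955413423621735), np.float64(-97.59775990601356))
[0.665  0.0432 0.02  ]
[0.6883 0.0397 0.02  ]
[0.6616 0.005  0.02  ]
[0.6838 0.001  0.02  ]
(np.float64(23.57238542655294), np.float64(-8.336085503717952)) (np.float64(22.485574016932766), np.float64(-10.17102555625495)) (np.float64(38.31452555367256), np.float64(-94.99722609204713)) (np.float64(38.985953577289536), np.float64(-96.67053098847201)) [0.6747 0.0222 0.02  ]
[0.6658 0.029  0.056 ]
[0.6854 0.0276 0.056 ]
[0.6641 0.0176 0.056 ]
[0.6839 0.0141 0.056 ]
(np.float64(19.705419886478815), np.float64(-4.167119336673056)) (np.float64(20.12660045983736), np.float64(-10.0999340139717)) (np.float64(11.48314369807296), np.float64(-98.5559286389989)) (np.float64(13.541608830661357), np.float64(-96.55990982224283)) [0.6748 0.0221 0.056 ]
```

Run:
```python
from h import *
w=load("wrist14")
print([onz(w,u,v,.028) for u,v in [(423,104),(421,160)]])
dlt(Rbar(-8,0),np.array([.6744,.0219,.1]))
```

```text
[array([ 0.6943, -0.0718,  0.028 ]), array([ 0.6385, -0.0824,  0.028 ])]
pos [0.6093 0.0203 0.2348] shift tool mm [134.4987  65.3793   7.0131] rot tool [ 0.2711 -0.      0.0049] world d [  65.0779    1.6257 -134.8175]
shift in target frame [134.8175  64.2183 -10.667 ] f [-0.5191 -0.9365 -0.4565] t [ 0.0032 -0.0289  0.0235] w 0.5273811293191902
```

Request:
{"method": "apply_moves", "body": {
  "deltas": [
    [0,0,0,0.136,0,0],
    [0,0,0,0.136,0,0.004],
    [0,0,0,0,0,0]
  ],
  "gripper": 38
}}

```text
clock: 13.75
ee_pos: [0.6088, 0.0194, 0.2362]
ee_rot: [[0.001, 0.99, -0.143], [-0.001, -0.143, -0.99], [-1.0, 0.001, 0.0]]
ft_force: [-0.3, 0.3, 0.3]
grip_width: 0.446
```

Run:
```python
from h import *
dlt(Rbar(-8,0),np.array([.6744,.0219,.09]))
```

```text
pos [0.6088 0.0194 0.2362] shift tool mm [146.2973  64.4384 -11.8985] rot tool [-0.0037  0.0004 -0.0012] world d [  65.6434    2.4908 -146.2242]
shift in target frame [146.2242  64.6579 -11.6023] f [-0.2553  0.2576  0.2992] t [ 0.0016 -0.0034 -0.0069] w 0.44616797277307196
```

Request:
{"method": "apply_moves", "body": {
  "deltas": [
    [0,32,-6,-0.004,0,0],
    [0,32,-6,0,0,0],
    [48,0.5,0,0,0,0],
    [48,0,0,0,0,0],
    [48,0,0,0,0,0]
  ]
}}

```text
clock: 14.25
ee_pos: [0.6749, 0.0224, 0.0908]
ee_rot: [[0.002, 0.991, -0.133], [-0.001, -0.133, -0.991], [-1.0, 0.002, 0.0]]
ft_force: [0.8, -0.5, -0.9]
grip_width: 0.444
```

Request:
{"method": "apply_moves", "body": {
  "deltas": [
    [0,0,0,0,0,0],
    [0,0,0,0,0,0]
  ]
}}

```text
clock: 14.45
ee_pos: [0.6758, 0.0225, 0.0937]
ee_rot: [[0.002, 0.991, -0.135], [-0.001, -0.135, -0.991], [-1.0, 0.002, 0.0]]
ft_force: [0.9, -0.0, 1.2]
grip_width: 0.448
```

Run:
```python
from h import *
dlt(Rbar(-8,0),np.array([.6744,.0219,.032]))
w=grab("wrist",15);crop("wrist15",220,150,420,290,4)
R=Rbar(-8,0)
for sy in(-.01,.01):
  for sz in(-.007,.007): print(proj(w,np.array([.6744,.0219,.056])+R[:,1]*sy+R[:,2]*sz))
```

```text
pos [0.6758 0.0225 0.0937] shift tool mm [61.7103 -1.4108  0.7107] rot tool [ 0.004   0.0003 -0.0024] world d [ -1.352   -0.5541 -61.7132]
shift in target frame [61.7132 -1.2617  0.7369] f [ 0.9467 -0.0041  1.1995] t [ 0.0311 -0.0149 -0.0052] w 0.4476501072459491
[308.5315 251.3319]
[332.1187 251.4409]
[308.3541 219.6305]
[332.6554 219.7425]
```

View pics/wrist15.png

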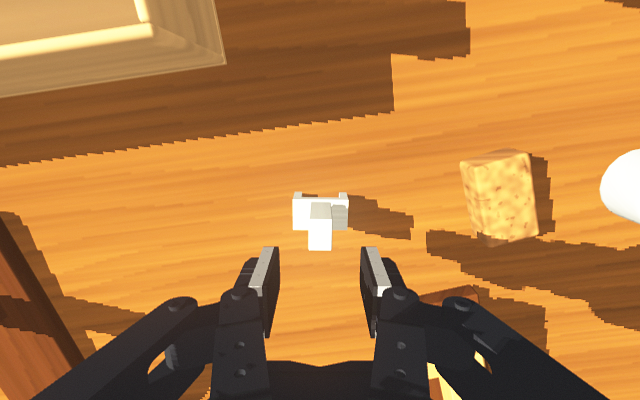

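Request:
{"method": "apply_moves", "body": {
  "deltas": [
    [25,-1.3,0.7,0.004,0,-0.002],
    [23,0,0,0,0,0],
    [12,0,0,0,0,0],
    [0,0,0,0,0,0],
    [0,0,0,0,0,0]
  ]
}}

```text
clock: 15.0
ee_pos: [0.6753, 0.0222, 0.0345]
ee_rot: [[0.003, 0.99, -0.14], [-0.001, -0.14, -0.99], [-1.0, 0.003, 0.0]]
ft_force: [0.2, 0.5, -0.7]
grip_width: 0.447
```

Request:
{"method": "apply_moves", "body": {
  "deltas": [
    [0,0,0,0,0,0],
    [0,0,0,0,0,0],
    [0,0,0,0,0,0],
    [0,0,0,0,0,0],
    [0,0,0,0,0,0]
  ],
  "gripper": 0,
  "squeeze": 30
}}

```text
clock: 15.5
ee_pos: [0.675, 0.0223, 0.0339]
ee_rot: [[0.002, 0.99, -0.141], [-0.001, -0.141, -0.99], [-1.0, 0.003, 0.0]]
ft_force: [-0.8, 0.2, 5.1]
grip_width: 0.157
```

Run:
```python
from h import *
dlt(Rbar(-8,0),np.array([.6744,.0219,.032]))
w=grab("wrist",16)
```

```text
pos [0.675  0.0223 0.0339] shift tool mm [ 1.8997 -0.5065  0.4488] rot tool [-0.0014  0.0003 -0.0025] world d [-0.5599 -0.3743 -1.9009]
shift in target frame [ 1.9009 -0.5023  0.4486] f [-0.8265  0.188   5.1137] t [0.0354 0.179  0.0084] w 0.15676316357443204
```

View pics/wrist16.png

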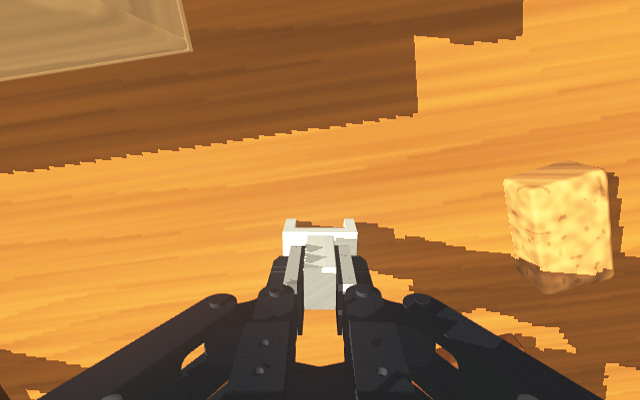

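Request:
{"method": "apply_moves", "body": {
  "deltas": [
    [-10,0,0,0,0,0],
    [-40,0,0,0,0,0],
    [-48,0,0,0,0,0],
    [-48,0,0,0,0,0],
    [-20,0,0,0,0,0]
  ]
}}

```text
clock: 16.05
ee_pos: [0.6752, 0.0223, 0.2047]
ee_rot: [[0.008, 0.99, -0.141], [-0.001, -0.141, -0.99], [-1.0, 0.008, 0.0]]
ft_force: [1.0, -0.2, -0.4]
grip_width: 0.158
```

Request:
{"method": "apply_moves", "body": {
  "deltas": [
    [0,0,0,-0.135,0,0],
    [0,0,0,-0.138,0,0],
    [0,0,0,0,0,0]
  ]
}}

```text
clock: 16.35
ee_pos: [0.6741, 0.0224, 0.1991]
ee_rot: [[0.0, 0.991, 0.133], [-0.0, 0.133, -0.991], [-1.0, 0.0, 0.0]]
ft_force: [-0.3, -0.3, 0.7]
grip_width: 0.154
```

Run:
```python
from h import *
dlt(Rbar(7.6,0),np.array([.4712,-.0668,.2]))
w=grab("wrist",17);crop("wrist17",260,200,380,320,5)
```

```text
pos [0.6741 0.0224 0.1991] shift tool mm [  -0.9382 -212.9657   61.5251] rot tool [ 0.0004  0.0004 -0.0004] world d [-202.9212  -89.2345    0.8758]
shift in target frame [  -0.8758 -212.9405   61.613 ] f [-0.3266 -0.3415  0.7099] t [-0.0418  0.0511 -0.0339] w 0.15417077677089353
```

View pics/wrist17.png

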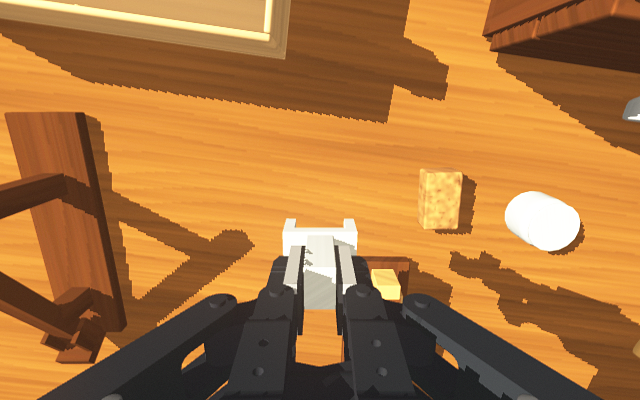

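View pics/wrist17_c260_200.png

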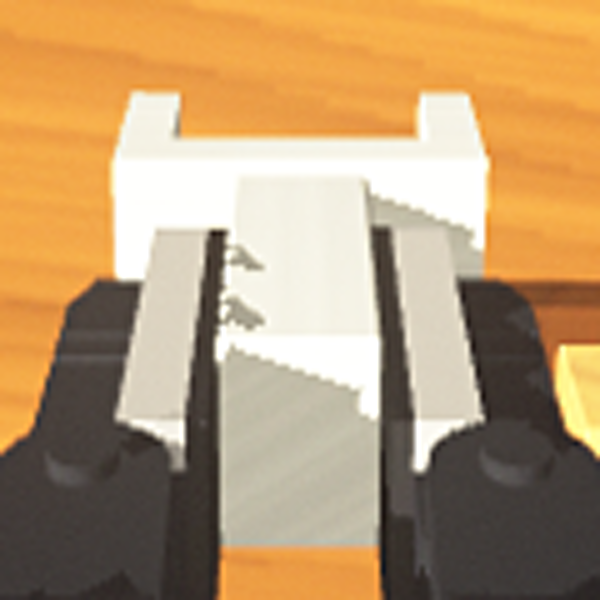

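Run:
```python
from h import *
crop("wrist9",260,160,380,250,6.6);crop("wrist13",280,130,360,190,10)
# saddle in hand check
w=load("wrist17");p=np.array([.6741,.0224,.1991]);R=Rbar(7.6,0)
feet=p+R[:,0]*.0339
for n,o,h in [("gripfar",.01,.056),("gripnear",-.01,.056),("bridgefront",.011,.02),("bridge under",.011,.014),("foot",.011,0)]:
    print(n,proj(w,feet-R[:,0]*h+R[:,1]*(o)),  )
```

```text
gripfar [318.626  267.9154]
gripnear [318.6219 310.6946]
bridgefront [318.8835 231.6309]
bridge under [318.9165 227.2716]
foot [318.9855 218.1421]
```

View pics/wrist9_c260_160.png

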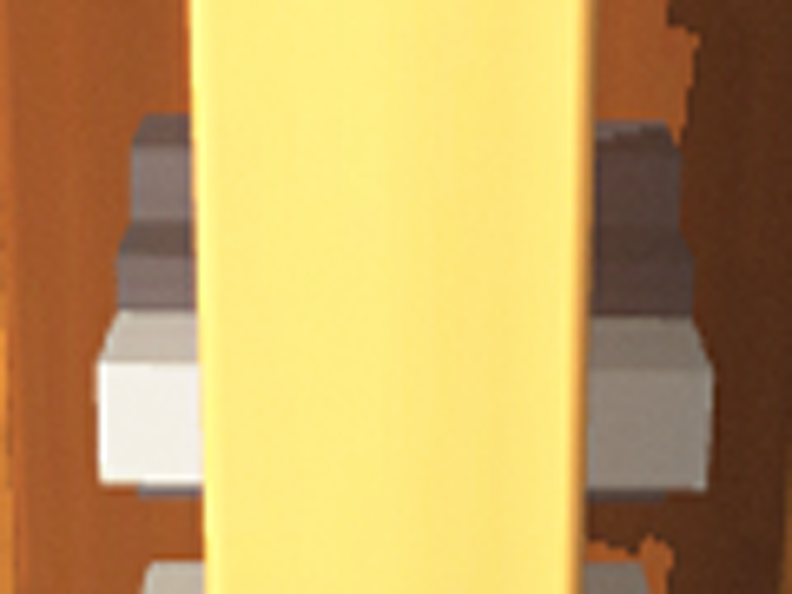

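View pics/wrist13_c280_130.png

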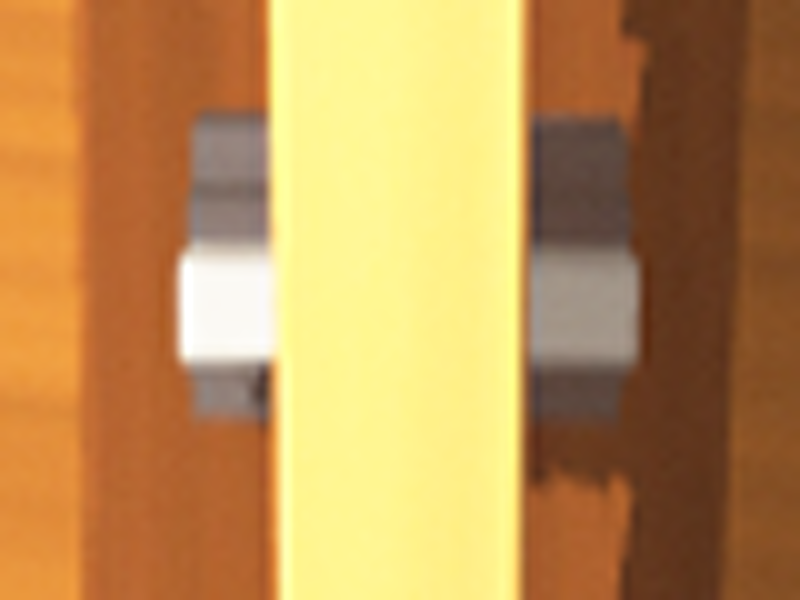

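Run:
```python
from h import *
w=load("wrist9");e=np.mean([onz(w,u,v,.05) for u,v in [(274.9,214.6),(368,215.8),(275,233.2),(367.8,234.2)]],0)
e2=[onz(w,u,v,.05) for u,v in [(274.9,214.6),(275,233.2)]];print(np.linalg.norm(e2[0]-e2[1]))
w=load("wrist13");f=np.mean([onz(w,u,v,.05) for u,v in [(298,155.3),(343.8,155.3),(298,165.8),(343.8,165.8)]],0)
e2=[onz(w,u,v,.05) for u,v in [(298,155.3),(298,165.8)]];print(np.linalg.norm(e2[0]-e2[1]))
print(e,f)
R=Rbar(7.6,0);p=np.array([.4527,-.0692,.0546]);print("edge rel tcp along bar",(e-p)@R[:,1],(f-p)@R[:,1],"across",(e-p)@R[:,2],(f-p)@R[:,2])
bar=p  # bar centreline passes through TCP at release
t=p+R[:,1]*((((e+f)/2-p)@R[:,1]));print("target",t)
dlt(R,np.r_[t[:2],.2])
```

```text
0.009390339327441741
0.010271197493282596
[ 0.4711 -0.0681  0.05  ] [ 0.4706 -0.068   0.05  ]
edge rel tcp along bar 0.018409078946761418 0.017931798425711055 across 0.0013575231709451491 0.0012297854251899615
target [ 0.4707 -0.0668  0.0546]
pos [0.6741 0.0224 0.1989] shift tool mm [  -1.1516 -213.2039   62.3254] rot tool [-0.0038  0.0003 -0.0001] world d [-203.4247  -89.2119    1.1462]
shift in target frame [  -1.1462 -213.4366   61.524 ] f [ 0.2771 -0.1843 -0.3737] t [-0.006   0.0003 -0.0051] w 0.15742958003155427
```

Request:
{"method": "apply_moves", "body": {
  "deltas": [
    [0,-43,12.5,0,0,0],
    [0,-43,12.5,0,0,0],
    [0,-43,12.5,0,0,0],
    [0,-43,12.5,0,0,0],
    [0,-41,12,0,0,0]
  ]
}}

```text
clock: 16.9
ee_pos: [0.4694, -0.0674, 0.1986]
ee_rot: [[0.0, 0.992, 0.128], [-0.0, 0.128, -0.992], [-1.0, 0.0, 0.0]]
ft_force: [-0.4, -1.1, 0.1]
grip_width: 0.16
```

Request:
{"method": "apply_moves", "body": {
  "deltas": [
    [40,0,0,0,0,0],
    [0,0,0,0,0,0],
    [0,0,0,0,0,0]
  ]
}}

```text
clock: 17.2
ee_pos: [0.4717, -0.0671, 0.159]
ee_rot: [[-0.0, 0.992, 0.13], [0.0, 0.13, -0.992], [-1.0, -0.0, -0.0]]
ft_force: [0.2, 0.6, 0.6]
grip_width: 0.158
```

Run:
```python
from h import *
dlt(Rbar(7.6,0),np.array([.4707,-.0668,.102]))
w=grab("wrist",18);grab("side",18);grab("scene",18);crop("wrist18",260,0,380,320,2.5)
crop("side18",240,180,440,300,4)
```

```text
pos [ 0.4717 -0.0671  0.159 ] shift tool mm [56.9865 -0.9296 -0.4182] rot tool [-0.0028 -0.0001  0.0005] world d [ -1.0042   0.2945 -56.986 ]
shift in target frame [56.986  -0.9565 -0.4247] f [0.1653 0.6089 0.6196] t [-0.0048 -0.0385 -0.0207] w 0.15847962662045695
```

View pics/wrist18.png

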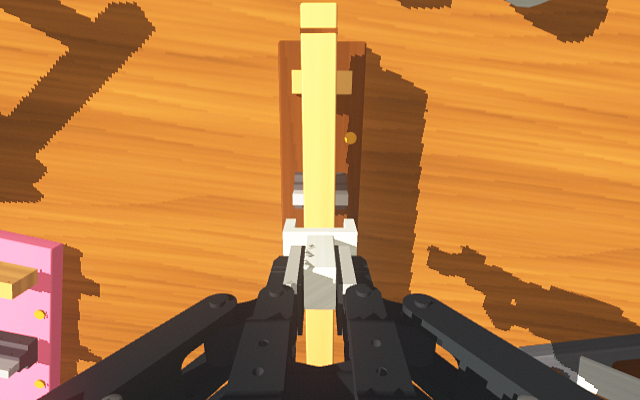

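View pics/side18_c240_180.png

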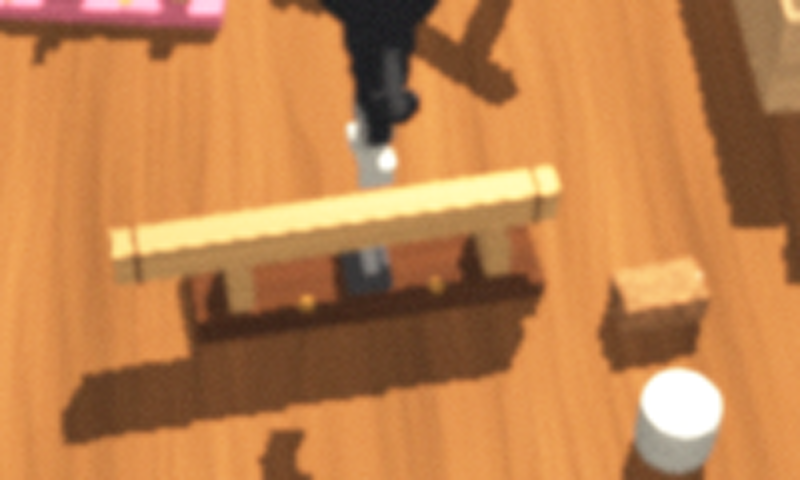

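Run:
```python
from h import *
w=load("wrist18");g=w["color"].astype(float)[:,:,0] # blue
def ed(v,lo,hi,sgn,c=1):
    r=w["color"].astype(float)[v,lo:hi,c];d=np.clip(sgn*np.diff(r),0,None);return lo+.5+(d*np.arange(len(d))).sum()/d.sum()
for v in (15,50,120,140,160): print(v,ed(v,292,312,1),ed(v,325,345,-1))
for v in (221,224,226): print(v,w["color"][v,278:364:2,0])
```

```text
15 299.6121495327103 335.73622047244095
50 300.19325153374234 335.6411764705882
120 301.13529411764705 335.1470588235294
140 301.3103448275862 334.7774566473988
160 301.82142857142856 334.4360465116279
221 [ 62  65  56  50 229 223 222 221 224  59  51  53  53 161 148 148 148 150
 154 149 148 144 141 142 139 138 142 147  74  48  51  52  48 250 220 220
 221 223 101  30  42  42  44]
224 [ 67  68  57 102 225 222 222 223 225  61  54  53  54 149 147 146 149 150
 147 151 151 147 142 136 140 138 144 149  75  48  50  54  53 255 220 220
 221 223 227  27  44  41  40]
226 [ 69  66  53 189 220 221 221 220 178  58  48  47  44 139 141 143 146 144
 146 146 146 141 138 136 133 136 140 146  67  42  44  48  47 255 219 221
 221 220 225  20  46  41  44]
```

Request:
{"method": "apply_moves", "body": {
  "deltas": [
    [0,-1,-0.6,-0.003,0,0],
    [12,0,0,0,0,0],
    [12,0,0,0,0,0],
    [9,0,0,0,0,0],
    [0,0,0,0,0,0]
  ]
}}

```text
clock: 17.85
ee_pos: [0.4699, -0.0664, 0.1247]
ee_rot: [[-0.002, 0.991, 0.134], [0.0, 0.134, -0.991], [-1.0, -0.002, -0.001]]
ft_force: [-0.5, 0.1, -0.5]
grip_width: 0.163
```

Run:
```python
from h import *
dlt(Rbar(7.6,0),np.array([.4707,-.0668,.102]))
w=grab("wrist",19)
def ed(v,lo,hi,sgn,c=1):
    r=w["color"].astype(float)[v,lo:hi,c];d=np.clip(sgn*np.diff(r),0,None);return lo+.5+(d*np.arange(len(d))).sum()/d.sum()
for v in (15,50,120,180): 
    a,b=ed(v,285,308,1),ed(v,328,352,-1);print(v,a,b,(a+b)/2,((a+b)/2-319.5)*22/(b-a))
cv2.imwrite("pics/w19c.png",cv2.resize(w["color"][160:320,240:400],None,fx=3.7,fy=3.7,interpolation=2))
```

```text
pos [ 0.4699 -0.0664  0.1247] shift tool mm [22.7356  0.7512  0.5358] rot tool [ 0.0022 -0.0006  0.0015] world d [  0.7806  -0.4212 -22.737 ]
shift in target frame [22.737   0.7181  0.5207] f [-0.5306  0.0946 -0.4766] t [-0.0151 -0.0485 -0.0188] w 0.1626928101170013
15 299.6 339.03333333333336 319.3166666666667 -0.10228233305153421
50 299.014450867052 341.61242603550295 320.3134384512775 0.4201055533118023
120 299.93859649122805 340.28735632183907 320.11297640653356 0.33422293523647445
180 301.21084337349396 339.844262295082 320.527552834288 0.5851452702184556
```

View pics/w19c.png

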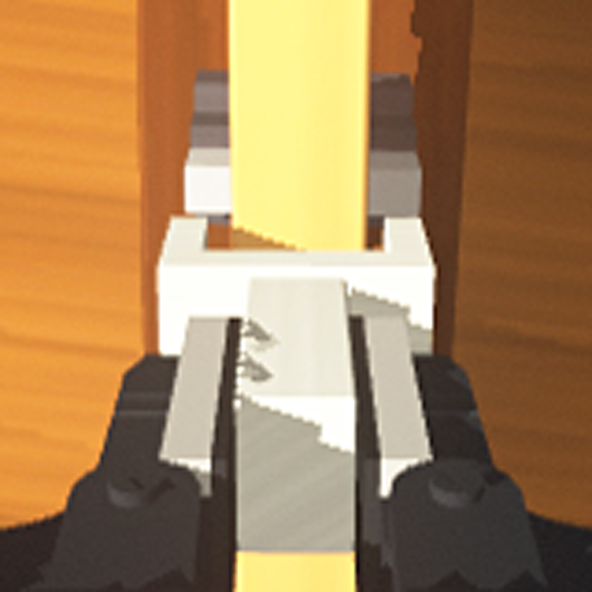

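Request:
{"method": "apply_moves", "body": {
  "deltas": [
    [0,0.7,0.5,0.002,0,0.001],
    [5,0,0,0,0,0],
    [4,0,0,0,0,0],
    [0,0,0,0,0,0]
  ]
}}

```text
clock: 18.3
ee_pos: [0.4707, -0.0669, 0.1159]
ee_rot: [[0.0, 0.991, 0.132], [0.0, 0.132, -0.991], [-1.0, 0.0, -0.0]]
ft_force: [-0.3, 0.1, -0.8]
grip_width: 0.154
```

Run:
```python
from h import *
dlt(Rbar(7.6,0),np.array([.4707,-.0668,.102]))
w=grab("wrist",20)
cv2.imwrite("pics/w20c.png",cv2.resize(w["color"][160:320,240:400],None,fx=3.7,fy=3.7,interpolation=2))
```

```text
pos [ 0.4707 -0.0669  0.1159] shift tool mm [13.9228  0.0428 -0.1106] rot tool [ 0.0001 -0.0002 -0.0001] world d [  0.0283   0.1187 -13.9227]
shift in target frame [13.9227  0.0437 -0.1139] f [-0.2907  0.0582 -0.7662] t [ 0.0267 -0.041  -0.0063] w 0.15430886898903318
```

View pics/w20c.png

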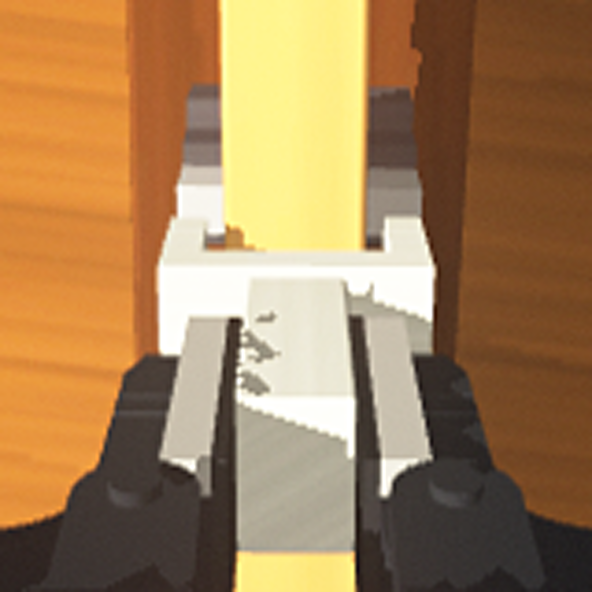

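Request:
{"method": "apply_moves", "body": {
  "deltas": [
    [4,0,0,0,0,0],
    [3,0,0,0,0,0],
    [2,0,0,0,0,0],
    [1.5,0,0,0,0,0],
    [0,0,0,0,0,0]
  ]
}}

```text
clock: 18.85
ee_pos: [0.4709, -0.067, 0.1057]
ee_rot: [[0.001, 0.991, 0.132], [0.0, 0.132, -0.991], [-1.0, 0.001, 0.0]]
ft_force: [0.6, -0.4, 0.3]
grip_width: 0.152
```

Request:
{"method": "apply_moves", "body": {
  "deltas": [
    [1,0,0,0,0,0],
    [1,0,0,0,0,0],
    [0,0,0,0,0,0]
  ]
}}

```text
clock: 19.15
ee_pos: [0.4709, -0.067, 0.1038]
ee_rot: [[0.001, 0.991, 0.132], [-0.0, 0.132, -0.991], [-1.0, 0.001, 0.0]]
ft_force: [0.0, 0.5, -0.5]
grip_width: 0.154
```

Run:
```python
from h import *
dlt(Rbar(7.6,0),np.array([.4707,-.0668,.102]))
w=grab("wrist",21);grab("side",21)
cv2.imwrite("pics/w21c.png",cv2.resize(w["color"][160:320,240:400],None,fx=3.7,fy=3.7,interpolation=2))
crop("side21",255,190,390,260,5.9)
```

```text
pos [ 0.4709 -0.067   0.1038] shift tool mm [ 1.8415 -0.2016 -0.2324] rot tool [ 0.0001  0.0002 -0.0009] world d [-0.229   0.2035 -1.8417]
shift in target frame [ 1.8417 -0.2001 -0.232 ] f [ 0.0264  0.4991 -0.4871] t [ 0.0056 -0.0106 -0.0107] w 0.1543885383603387
```

View pics/w21c.png

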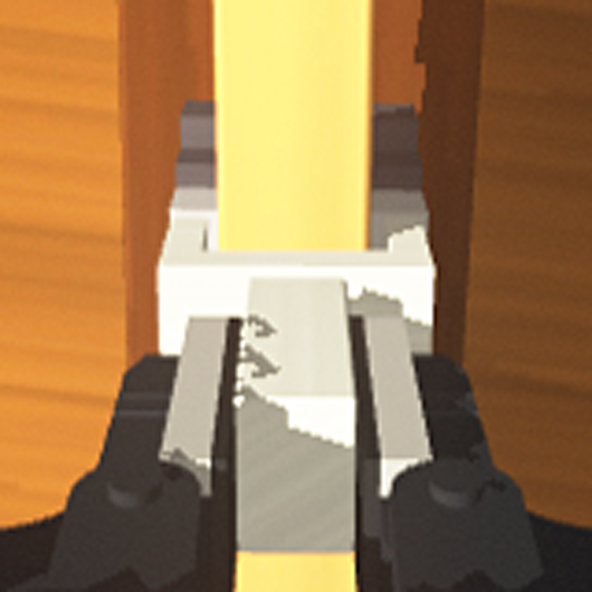

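View pics/side21_c255_190.png

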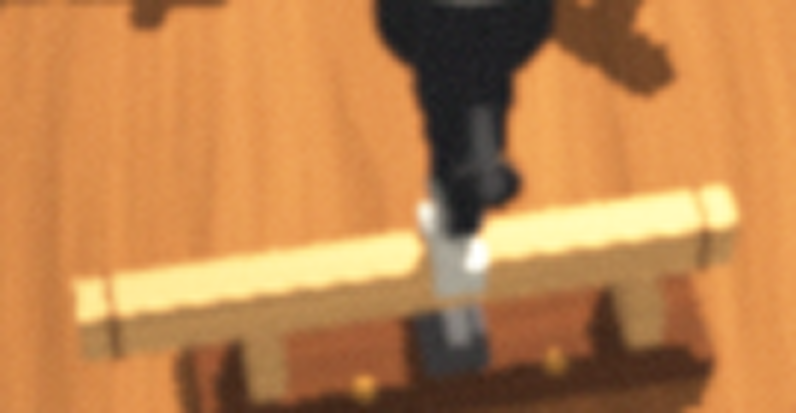

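Astride and centred (bar columns 217–370 of the crop between the legs), bar undisturbed. Last couple of millimetres by force.

Request:
{"method": "apply_moves", "body": {
  "deltas": [
    [0.7,-0.2,-0.2,0,0,0],
    [0.5,0,0,0,0,0],
    [0,0,0,0,0,0],
    [0,0,0,0,0,0]
  ]
}}

```text
clock: 19.65
ee_pos: [0.4707, -0.0668, 0.1027]
ee_rot: [[0.001, 0.991, 0.132], [-0.0, 0.132, -0.991], [-1.0, 0.001, 0.0]]
ft_force: [0.6, 0.6, -0.5]
grip_width: 0.156
```

Request:
{"method": "apply_moves", "body": {
  "deltas": [
    [0.4,0,0,0,0,0],
    [0,0,0,0,0,0],
    [0,0,0,0,0,0]
  ]
}}

```text
clock: 19.95
ee_pos: [0.4707, -0.0668, 0.1023]
ee_rot: [[0.001, 0.991, 0.132], [-0.0, 0.132, -0.991], [-1.0, 0.001, 0.0]]
ft_force: [-0.1, 0.2, -1.0]
grip_width: 0.159
```

Run:
```python
from h import *
from station import manip
F=[]
for i in range(4):
    manip.grab_frame("wrist");s=manip.state();F.append(np.r_[s["ft_force"],s["ft_torque"]])
print(np.mean(F,0),s["ee_pos"])
```

```text
[-0.0178 -0.3686 -0.2358 -0.0228 -0.0019  0.0165] [ 0.4708 -0.0669  0.1023]
```

Request:
{"method": "apply_moves", "body": {
  "deltas": [
    [0.5,0,0,0,0,0],
    [0,0,0,0,0,0],
    [0,0,0,0,0,0]
  ]
}}

```text
clock: 20.45
ee_pos: [0.4708, -0.0669, 0.1019]
ee_rot: [[0.001, 0.991, 0.132], [-0.0, 0.132, -0.991], [-1.0, 0.001, 0.0]]
ft_force: [-0.4, 0.3, 1.5]
grip_width: 0.154
```

Request:
{"method": "apply_moves", "body": {
  "deltas": [
    [0.4,0,0,0,0,0],
    [0,0,0,0,0,0],
    [0,0,0,0,0,0]
  ]
}}

```text
clock: 20.75
ee_pos: [0.4709, -0.0669, 0.1019]
ee_rot: [[0.002, 0.991, 0.132], [-0.0, 0.132, -0.991], [-1.0, 0.002, 0.001]]
ft_force: [-1.4, 0.9, 6.7]
grip_width: 0.157
```

Request:
{"method": "apply_moves", "body": {
  "deltas": [
    [0.4,0,0,0,0,0],
    [0,0,0,0,0,0],
    [0,0,0,0,0,0]
  ]
}}

```text
clock: 21.05
ee_pos: [0.471, -0.0669, 0.1018]
ee_rot: [[0.002, 0.991, 0.132], [-0.001, 0.132, -0.991], [-1.0, 0.002, 0.001]]
ft_force: [-2.2, 1.5, 10.0]
grip_width: 0.155
```

Request:
{"method": "apply_moves", "body": {
  "deltas": [
    [-0.7,0,0,0,0,0],
    [0,0,0,0,0,0]
  ]
}}

```text
clock: 21.25
ee_pos: [0.4709, -0.0669, 0.1019]
ee_rot: [[0.001, 0.991, 0.132], [-0.0, 0.132, -0.991], [-1.0, 0.001, 0.0]]
ft_force: [-1.2, 1.1, 3.6]
grip_width: 0.159
```

Request:
{"method": "apply_moves", "body": {
  "deltas": [
    [0,0,0,0,0,0],
    [0,0,0,0,0,0],
    [0,0,0,0,0,0],
    [0,0,0,0,0,0]
  ],
  "gripper": 36
}}

```text
clock: 21.65
ee_pos: [0.4707, -0.0668, 0.1016]
ee_rot: [[0.001, 0.991, 0.132], [-0.0, 0.132, -0.991], [-1.0, 0.001, 0.0]]
ft_force: [0.7, -0.1, -0.2]
grip_width: 0.419
```

Run:
```python
from h import *
w=grab("wrist",22);grab("side",22)
crop("side22",255,190,390,260,5.9)
```

```text
(no output)
```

View pics/wrist22.png

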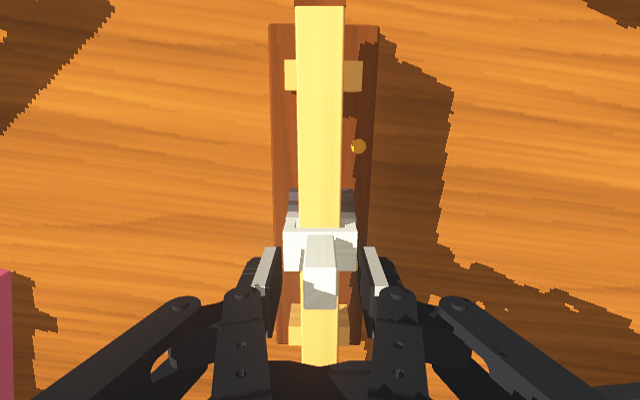

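View pics/side22_c255_190.png

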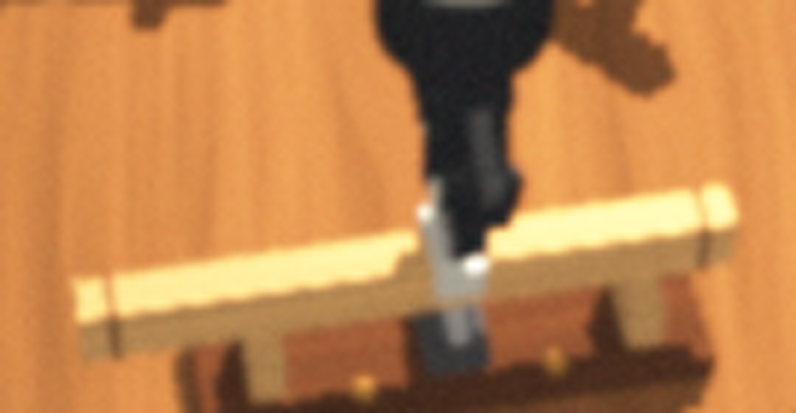

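Released; the fingers stand clear of the grip (304–337) at 270 and 372. Retreat straight up.

Request:
{"method": "apply_moves", "body": {
  "deltas": [
    [-8,0,0,0,0,0],
    [-20,0,0,0,0,0],
    [-40,0,0,0,0,0],
    [-40,0,0,0,0,0],
    [-30,0,0,0,0,0]
  ]
}}

```text
clock: 22.25
ee_pos: [0.4707, -0.0668, 0.2428]
ee_rot: [[0.004, 0.991, 0.132], [-0.001, 0.132, -0.991], [-1.0, 0.003, 0.002]]
ft_force: [-0.0, -0.4, -0.2]
grip_width: 0.426
```

Request:
{"method": "apply_moves", "body": {
  "deltas": [
    [0,0,0,0,0,0],
    [0,0,0,0,0,0],
    [0,0,0,0,0,0],
    [0,0,0,0,0,0],
    [0,0,0,0,0,0]
  ]
}}

```text
clock: 22.75
ee_pos: [0.4704, -0.0668, 0.239]
ee_rot: [[-0.0, 0.991, 0.132], [0.0, 0.132, -0.991], [-1.0, -0.0, -0.001]]
ft_force: [-0.5, -0.5, 0.2]
grip_width: 0.424
```

Run:
```python
from h import *
w=grab("wrist",23);grab("side",23);grab("scene",23)
crop("side23",255,190,390,260,5.9);crop("wrist23",260,60,380,230,4.5)
d=cv2.absdiff(load("side13")["color"],load("side23")["color"])[215:256,262:320].sum(2);print((d>60).sum(),d.max())
d=cv2.absdiff(load("side13")["color"],load("side23")["color"])[215:256,345:385].sum(2);print((d>60).sum(),d.max())
```

```text
0 21
0 22
```

View pics/wrist23_c260_60.png

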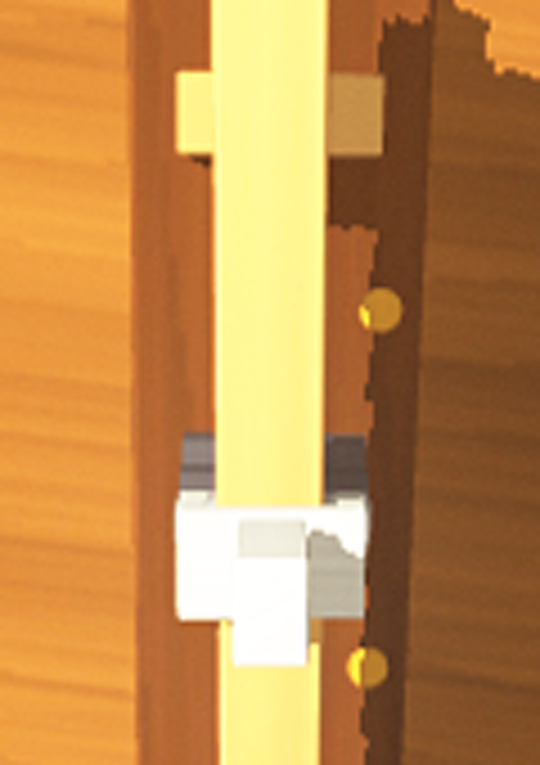

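View pics/side23_c255_190.png

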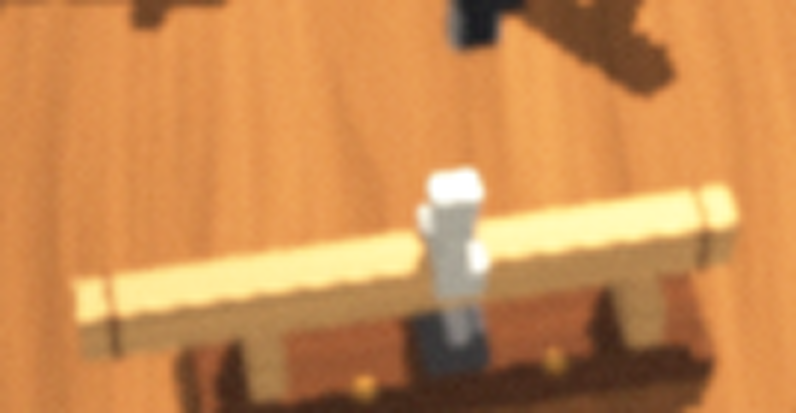

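View pics/scene23.png

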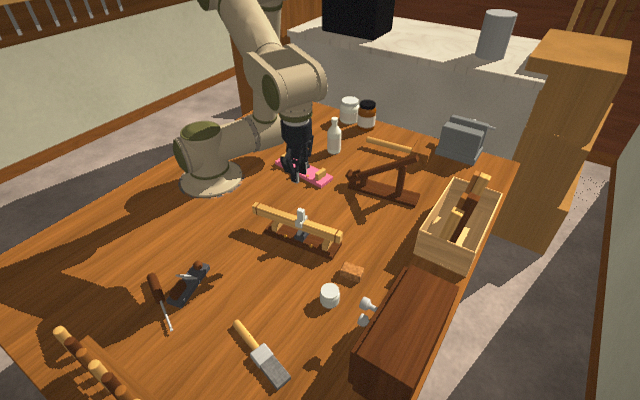

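Run:
```python
from h import *
w=load("wrist23")
s=np.mean([onz(w,260+u/4.5,60+v/4.5,.088) for u,v in [(176,507),(367,507),(178,618),(364,618)]],0)
e=np.array([.4709,-.068,.05]);R=Rbar(7.6,0);print(s,(s-e)@R[:,1]*1e3,(s-e)@R[:,2]*1e3)
from station import manip
print(manip.job_done())
```

```text
[ 0.4709 -0.0675  0.088 ] 0.03841691916755495 -0.5432307888619492
the job is handed in; nothing more can be done
None
```

The bar is balanced on the knife edge with the saddle astride it above the edge, and I handed the job in at about 23 s. No verdict was reported, so the checks below are my own.

**What I did:**
- I lifted the bar square to the slope and levelled it. From the wrist moment I put its balance point about 18 mm towards +x.
- I laid it on the edge with that offset and let go. It stayed level on the first placing, so no shift along the edge was needed.
- I then took the saddle by its grip, lowered it over the bar above the edge, released it and drew the arm straight up.

**Last checks:**
- **Bar:** In the side camera it had not moved in the second and more after release. The view was the same again after the saddle went on. Triangulating its top gave a tilt of about 0.8 degrees. Two of the four corner points were 4–6 mm off the expected 82 mm height. That check is good enough to rule out the 4 degree tip, but not to confirm the 1.4 degree limit by itself.
- **Saddle:** It measured about 0 mm from the edge's middle along the bar and about 0.5 mm across. It looked upright, and its height came from feeling the bridge touch the bar.
- **Other things:** None looked moved in the last scene picture, and the arm was well clear of everything.

The first estimate of the edge's position disagreed with the later ones by about 3 mm across the stand. I used the closer, later views, which agreed to within 1 mm.

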